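# Take the red ear defenders from the divided carton and hang them on the bar

## Robot

A 6-joint arm with a two-finger parallel gripper is mounted at the origin on a cart in front of the work surface, level with it; the furniture and walls round the work are solid. World frame = base frame: x ahead of the robot, y to its left, z up, the work surface at z = 0. Lengths are in m, angles in rad, forces in N, time in s.
With the tool pointing down it reaches from about 0.35 to 0.775 m from the base axis. Payload 5.5 kg.
Tool frame: the origin (TCP) lies at the very end of the fingers, on their centre line; the grasp point (between the pads) lies env.grasp_offset behind it (env.grasp_offset is the distance from the TCP to the grasp point, in m); x points along the fingers, y is the direction in which the jaws open and shut, and the axes are right-handed (so a half turn about x gives the same grasp; the last joint's range is limited). The gripper opens to 85 mm and grips with 20 to 120 N. Pads are 22 mm wide; open, the fingers measure 114 mm over their backs; the gripper's body (76 mm by 85 mm) begins 54 mm behind the grasp point. The pads swing forward as they close: fully open they stand 13 mm farther back than shut.
Start: joints at [1.093, 0.313, 0.046, 1.304, 0, 1.431], TCP at [0.191, 0.543, 0.198] pointing down, gripper open.
Joint ranges: [-2.76, 2.76], [-0.86, 1.69], [-1.03, 1.26], [-2.2, 2.34], [-1.47, 1.5], [-3.14, 3.14]. Speed limits (rad/s): [2.57, 2.57, 3.14, 3.14, 3.14, 3.14].

## Interface

Orientations are given as a unit quaternion [w, x, y, z].
In Python, from workcell import get_state, viewer, job, env gives the robot as it stands.
- The arm moves only by the tool send_rows, never from a script. Its argument "plan" is a list of rows, each a list of 6 numbers: the shift along the tool's x, y, z in mm, then the turn, a rotation vector about the tool's x, y, z in degrees. A call has exactly 10 rows; each row is the pose to reach, as a shift and turn from the pose commanded when the call began, along the tool's axes at that moment; what a row does not reach only later rows make up. A row lasts 1/8 s, in which the tool goes at most 62.5 mm and 10.7 degrees, less where a joint would pass 70% of its speed; a pose out of reach is approached as far as the arm can. A call with a gripper value outside its range is refused whole. "claw" is the finger opening in mm, from 0 to 85.4, set as the call begins (left out, the last holds). The fingers move at their own pace and stop on an object; "newtons" is the grip in N (left out, the last holds). Time passes only in rows, so rows that repeat a pose let the fingers close, or fill a call up. It gives the time, the measured TCP pose, the force and the opening at its end, in the units of the state.
- get_state(): the state, without advancing time (a new reading comes with each control period).
- viewer.read_camera(name): name is "scene" or "top" or "wrist"; returns a dict with "frame" (400x640x3 uint8, blue, green, red), "mtx" (3x3 intrinsics, pixels), "rvec" (rotation vector, rad) and "tvec" (3), from world to camera coordinates, as OpenCV has them. Camera axes: x right, y down, z forward; pixel columns grow to the right and rows downward; lengths in m; the calibration is good to about 2 mm. The wrist camera is an equidistant fisheye: a pixel r from the principal point sees the ray r / f radians off the axis. A picture is of the moment at which its call begins. There is no depth.
- job.hand_in(): hands the job in, once; it reports no verdict.
The state is a dict: "clock": time; "joint_pos": joint angles; "qvel": joint speeds; "tau": joint torques, N m; "tcp_pos": TCP position; "orientation": TCP orientation; "wrist_force": force on the tool from outside, world axes, zero at the start; "ft_torque": the same for the moment, N m; "finger_gap": finger opening in m.
Only numpy, scipy, OpenCV 4.12 (cv2) and the standard library are available. Lean on these libraries where they do the work, as an engineer would, in place of code of your own. Each camera call takes 0.05 s, during which the arm holds its last target.

## Task

Push the carton's flap up to its stop and leave it up. Then reach in under it and lift the red ear defenders out of their compartment past the dividers, and drape their headband over the middle part of the steel bar so that they hang freely by the band, one cup on either side of the bar. Leave the other two pairs in their compartments and do not knock or shift the spray can or the jar.

Things in the scene. Friction and masses are not known exactly. Their poses are not given: they have to be found in the camera images.
- carton: fixed open cardboard carton, 178 (x) x 280 (y) mm; origin: centre of its underside, -x is its front (to the robot). Floor, walls, dividers 4 mm thick. Three compartments along y, each 170 (x) x 88 (y) mm inside, centred at y = -92, 0, +92 mm. Front wall 80 mm high, back 205 mm; end walls and both dividers slope straight from 130 mm high in front to 205 mm at the back
- flap_hinge (a point): middle of the flap's hinge line on the carton's back edge, 85 mm behind the carton's centre and 206 mm above its underside; the line runs along the carton's y
- flap (a joint): angle (rad) of the carton's cardboard flap, 150 mm from hinge to free edge, 276 mm wide, 4 mm thick. 0 = lying on the sloped sides, free edge towards the robot, 0.415 rad below level; grows as the edge rises; level at 0.415; stop at 1.3, still leaning forward over the compartments. Starts half raised; friction (under 1.5 N at the edge) keeps it where it is left. Underside 2 mm off the hinge line
- red_defenders: to hang: rigid ear defenders, 140 (x) x 60 (y) x 150 mm high, 0.2 kg: black headband arch in the x-z plane, semicircle of mean radius 62 mm centred 85 mm over the origin, strip 24 mm wide (y), 6 mm thick; two red cups with black pads, 60 mm wide, 80 mm high, 34 to 70 mm out along +x and -x. Origin: centre of the underside. Stands in any one compartment, x along the carton's x within 0.05 rad
- red_defenders_crown (a point): underside of the red pair's headband at the top of the arch, 144 mm above its origin
- yellow_defenders: same as the red pair but with yellow cups; same size and origin; stands in another compartment and stays there
- green_defenders: same as the red pair but with green cups; same size and origin; stands in another compartment and stays there
- bar: fixed hanging bar: steel tube 16 mm thick bent to an upside-down U, standing on two feet 48 mm across; level part along the body's y, its posts 180 mm apart; origin on the bench midway between the posts
- bar_mid (a point): top of the bar, midway between the posts, 170 mm above the bench; y along the bar
- spray_can: spray can with green cap, 59 mm across, 225 mm tall, stands behind the gap between carton and bar; origin at the centre of its underside
- jar: clear jar with red lid, 70 mm across, 101 mm tall, stands on the robot's side of that gap; origin at the centre of its underside

How it is judged:
By the outcome, as a careful person would: the job done as asked, in the order asked, and still so for the second after the job is handed in, with the robot touching nothing.
It also fails if it takes over 51 s, if anything falls off the work surface, if the arm or the gripper's body presses on something with over 40 N, if the wrist force passes 120 N, or if a joint passes its speed limit or range.

## Working session

There is one attempt and no reset: what is moved stays moved. The work goes in short steps, Python scripts to look and compute and a tool call to move; the robot and the scene stay as the last step left them, time stands still between calls to the robot, and variables do not carry over. Pictures are saved under pics/ and viewed, and the job is handed in when it is done.

Besides the shell and the picture viewer there is one more tool, called after "Call:" as name([rows], argument=value, ...), one row to a line, values as JSON. send_rows: Moves the arm, as the interface text tells. Its arguments: {"type":"object","properties":{"plan":{"type":"array"},"claw":{"type":"number"},"newtons":{"type":"number"}},"required":["plan"]}

```bash
ls; mkdir -p pics
python3 - <<'E'
from workcell import get_state, viewer, job, env
import cv2
print(get_state()); print(env.grasp_offset)
for n in ["scene","top","wrist"]:
    d=viewer.read_camera(n); cv2.imwrite(f"pics/{n}0.png",d["frame"]); print(n,d["mtx"].tolist(),d["rvec"],d["tvec"])
E
```

```text
pics
{'clock': 0.0, 'joint_pos': array([1.09340191e+00, 3.14011605e-01, 4.49662097e-02, 1.30360944e+00,
       3.46946256e-05, 1.43122167e+00]), 'qvel': array([ 1.00228974e-03, -5.09131146e-04, -4.82083601e-04,  6.77720398e-04,
       -2.19704625e-04, -6.88917430e-05]), 'tau': array([-6.10311963e-04, -4.80616379e+01,  2.98539448e+01,  1.92022260e-02,
       -2.31421045e-04,  1.30131980e-06]), 'tcp_pos': array([0.19028725, 0.54198468, 0.19689735]), 'orientation': array([ 0.69683218,  0.11824781,  0.69725455, -0.11949249]), 'wrist_force': array([-0.10816521, -0.17403979, -0.11937319]), 'ft_torque': array([-0.02235902, -0.02418001,  0.04724124]), 'finger_gap': 0.08543553534371949}
0.0187
scene [[365.26763423858426, 0.0, 315.02020406772886], [0.0, 365.26763423858426, 191.5860717349051], [0.0, 0.0, 1.0]] [ 2.05529098 -1.40335234  0.54861128] [-0.315842    0.45650924  0.6308921 ]
top [[417.20021313559016, 0.0, 317.0479473312314], [0.0, 417.20021313559016, 205.8231003351415], [0.0, 0.0, 1.0]] [ 1.74414059 -1.93173768  0.65715352] [-0.0522577   0.5409071   0.62644886]
wrist [[309.70691628693146, 0.0, 320.2935896537822], [0.0, 309.70691628693146, 202.78022745945037], [0.0, 0.0, 1.0]] [-2.34769479 -1.66374635 -0.25754998] [-0.57390341 -0.03987905  0.38097543]
```

View pics/scene0.png

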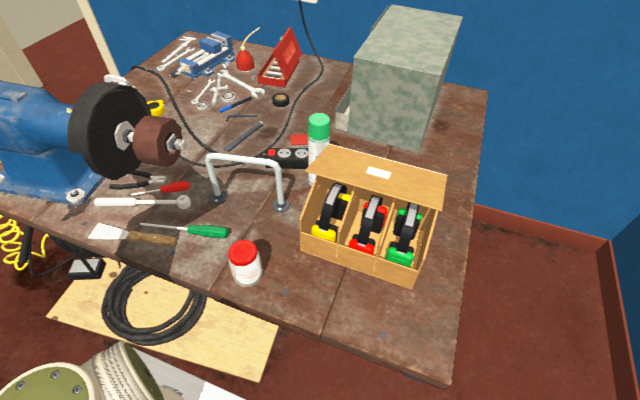

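View pics/top0.png

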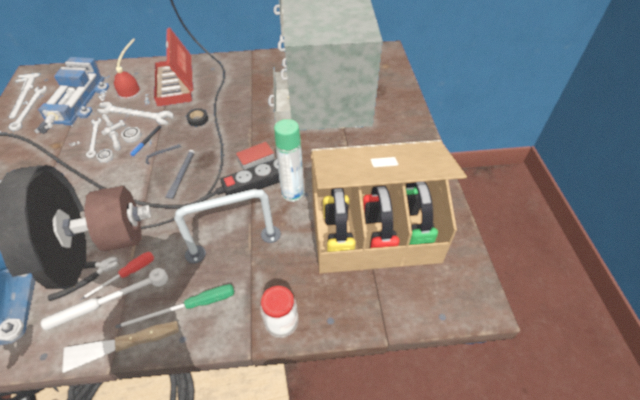

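View pics/wrist0.png

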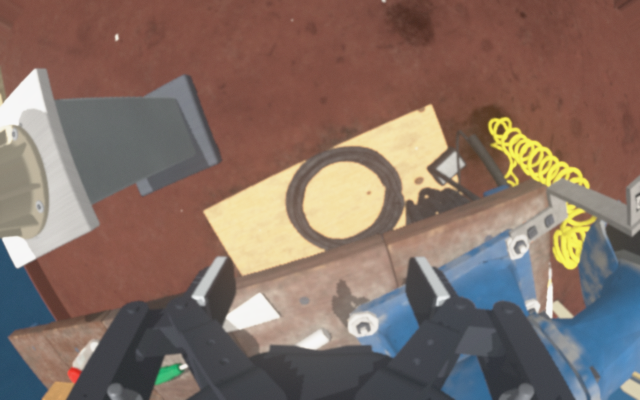

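```bash
cat > h.py <<'E'
import numpy as np,cv2
from scipy.spatial.transform import Rotation as R
from scipy.optimize import least_squares
CAM={}
def cam(n):
    import json
    d=json.load(open('cams.json'))[n]; return np.array(d['mtx']),np.array(d['rvec']),np.array(d['tvec'])
def proj(n,P):
    K,r,t=cam(n); return cv2.projectPoints(np.atleast_2d(np.array(P,float)),r,t,K,None)[0][:,0]
def tri(obs):  # dict n->(u,v)
    f=lambda p: np.concatenate([proj(n,p)[0]-np.array(o) for n,o in obs.items()])
    s=least_squares(f,[0.5,0,0.1]); return s.x,s.fun
def onplane(n,uv,z):
    K,r,t=cam(n); M=cv2.Rodrigues(r)[0]; c=-M.T@t; d=M.T@np.linalg.inv(K)@np.array([*uv,1.]); return c+d*(z-c[2])/d[2]
E
python3 - <<'E'
from workcell import viewer
import json,cv2
o={}
for n in ["scene","top"]:
    d=viewer.read_camera(n); o[n]={k:d[k].ravel().tolist() if k!='mtx' else d[k].tolist() for k in('mtx','rvec','tvec')}
    f=d['frame']
    if n=="scene": c=f[95:295,195:455]; 
    else: c=f[110:340,165:475]
    s=3 if n=="scene" else 2.55
    cv2.imwrite(f"pics/{n}_crop.png",cv2.resize(c,None,fx=s,fy=s,interpolation=cv2.INTER_CUBIC))
json.dump(o,open('cams.json','w'))
from h import *
for n in o:
    K,r,t=cam(n); print(n,-cv2.Rodrigues(r)[0].T@t)
E
```

```text
scene [ 0.035246   -0.31687028  0.77751697]
top [ 0.0282601  -0.06847167  0.82599185]
```

View pics/scene_crop.png

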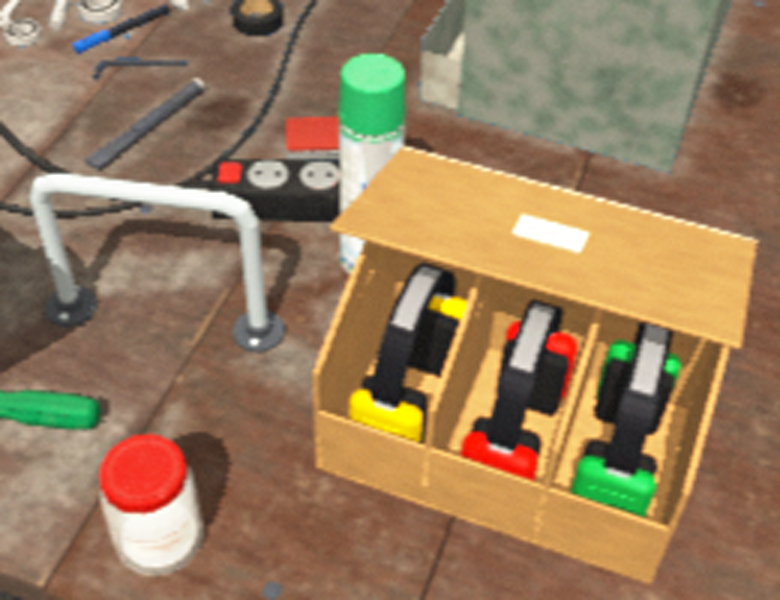

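View pics/top_crop.png

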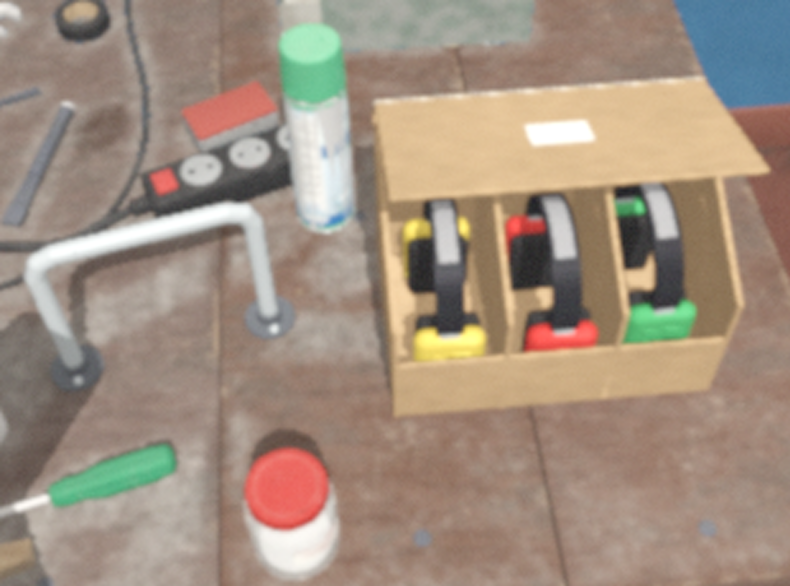

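```bash
cat > fit.py <<'E'
from h import *
def full(n,c): 
    c=np.array(c,float)
    return (c+0.5)/3-0.5+[195,95] if n=='scene' else (c+0.5)/2.55-0.5+[165,110]
def T(p,P): # x,y,yaw
    return R.from_euler('z',p[2]).apply(P)+[p[0],p[1],0]
def flap(a,y,s,off=0.002):
    ang=a-0.415; # direction -x
    return [0.085-s*np.cos(ang)+off*np.sin(ang), y, 0.206+s*np.sin(ang)+off*np.cos(ang)]
co={'scene':[(318,467),(651,579),(318,412),(669,524)],'top':[(395,414),(708,388),(391,363),(727,340)]}
fo={'scene':[(335,229),(740,342),(403,150),(756,240)],'top':[(387,197),(766,172),(375,102),(702,80)]}
C=[[-.089,.14,0],[-.089,-.14,0],[-.089,.14,.08],[-.089,-.14,.08]]
def res(p,sep=False):
    P=np.array(C+[flap(p[3],.138,.15),flap(p[3],-.138,.15),flap(p[3],.138,0),flap(p[3],-.138,0)])
    r=[ (proj(n,T(p,P))-full(n,co[n]+fo[n])) for n in co]
    return r if sep else np.concatenate(r).ravel()
if __name__=="__main__":
    s=least_squares(res,[.5,-.2,0,.3],loss='soft_l1'); print('carton',s.x); print(np.round(res(s.x,True),1))
    # bar
    bo={'scene':[(70,304),(258,331)],'top':[(77,367),(270,317)]}
    bl={'scene':[(90,184),(190,196)],'top':[(90,247),(190,221)]}
    def rb(p):
        o=[]
        for n in bo:
            o+=list((proj(n,T(p,np.array([[0,.09,.004],[0,-.09,.004]])))-full(n,bo[n])).ravel())
            a,b=proj(n,T(p,np.array([[0,.05,.162],[0,-.05,.162]]))); d=(b-a)/np.linalg.norm(b-a)
            for q in full(n,bl[n]): v=q-a; o.append(v[0]*d[1]-v[1]*d[0])
        return np.array(o)
    s=least_squares(rb,[.5,.2,0]); print('bar',s.x,np.round(s.fun,1))
    for nm,o,z in [('can top',{'scene':(372,72),'top':(312,43)},.225),('jar',{'scene':(144,465),'top':(287,482)},.101)]:
        o={n:full(n,v) for n,v in o.items()}; p,f=tri(o); print(nm,p,np.round(f,1),[onplane(n,v,z) for n,v in o.items()])
E
python3 fit.py
```

```text
carton [ 0.58120349 -0.2474776  -0.01067025  0.7085573 ]
[[[-1.  -1.2]
  [-1.1  0.1]
  [-1.7 -1.7]
  [ 0.5  0.9]
  [-2.4 -1.2]
  [-0.8  0.8]
  [-1.3 -1.2]
  [-1.2  0.2]]

 [[ 0.2 -0.7]
  [ 0.1 -0.8]
  [ 1.4  0.3]
  [ 0.9 -1.4]
  [ 1.5  0.6]
  [ 1.6 -0.8]
  [ 0.6  0.2]
  [ 0.7 -0.3]]]
bar [0.58715477 0.08736467 0.20388037] [-0.8 -0.2 -0.8 -0.7  0.3  0.4  0.7 -0.3  0.6 -0.3 -0.4  0.3]
can top [ 0.73683573 -0.06119997  0.21837264] [-0.   0.1  0.  -0.1] [array([ 0.72890667, -0.06418102,  0.225     ]), array([ 0.72882297, -0.06125414,  0.225     ])]
jar [ 0.39166289 -0.01539139  0.09209876] [-0.1  0.2 -0.  -0.2] [array([ 0.38752392, -0.01923662,  0.101     ]), array([ 0.38688824, -0.01603294,  0.101     ])]
```

```bash
cat > ov.py <<'E'
from fit import *
import sys
def arch(p,z0=.004):
    th=np.linspace(0,np.pi,41); out=[]
    for r in (.065,.059):
        for y in (-.012,.012):
            out.append(T(p,np.c_[r*np.cos(th),0*th+y,.085+z0+r*np.sin(th)]))
    for x in (-.07,.07):
        out.append(T(p,np.array([[x,-.03,z0],[x,.03,z0],[x,.03,z0+.08],[x,-.03,z0+.08],[x,-.03,z0]])))
    return out
def draw(imgs,polys,out,box,s):
    for n,f in imgs.items():
        x0,y0,x1,y1=box[n]; im=cv2.resize(f[y0:y1,x0:x1],None,fx=s,fy=s,interpolation=cv2.INTER_CUBIC)
        for col,P in polys:
            q=((proj(n,P)-[x0,y0]+.5)*s).astype(int); cv2.polylines(im,[q],False,col,1)
        cv2.imwrite(f"pics/{out}_{n}.png",im)
E
python3 - <<'E'
from ov import *
imgs={n:cv2.imread(f'pics/{n}0.png') for n in('scene','top')}
c=[ .5812,-.2475,-.0107]
p=[.5812,-.2475,-.0107]
ps=[((255,255,0),P) for P in arch(p)]
cart=np.array([[-.089,.14,0],[-.089,-.14,0],[-.089,-.14,.08],[-.089,.14,.08],[-.089,.14,0]])
ps.append(((255,0,255),T(c,cart)))
for y in(-.14,-.046,.046,.14): ps.append(((255,0,255),T(c,np.array([[-.089,y,.08],[-.089,y,.13],[.089,y,.205]]))))
draw(imgs,ps,'ov1',{'scene':(295,140,455,290),'top':(305,130,475,275)},4.7)
E
```

```text
(no output)
```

View pics/ov1_scene.png

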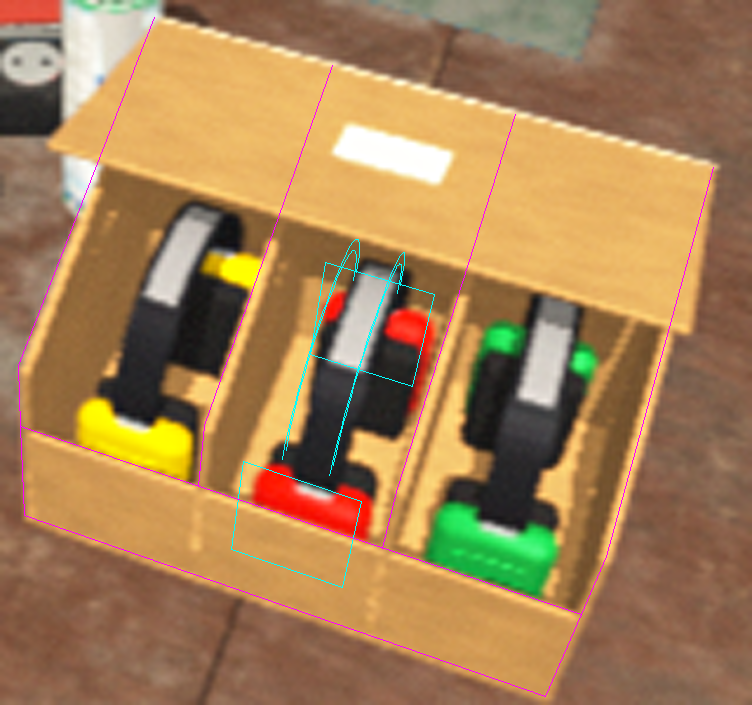

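View pics/ov1_top.png

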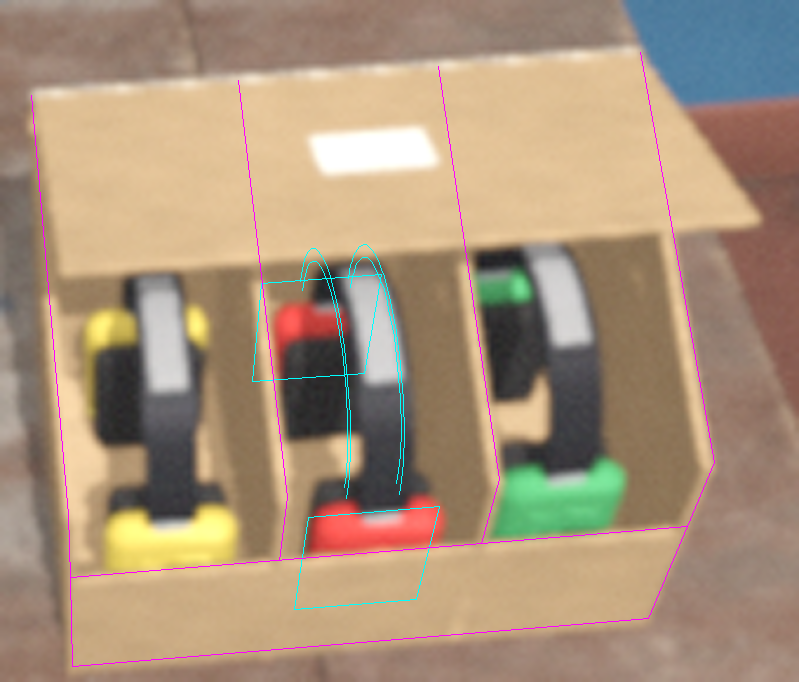

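Run:
```python
from ov import *
imgs={n:cv2.imread(f'pics/{n}0.png') for n in('scene','top')}
for n,(x0,y0,x1,y1) in {'scene':(340,185,395,260),'top':(355,175,405,255)}.items():
    im=cv2.resize(imgs[n][y0:y1,x0:x1],None,fx=8,fy=8,interpolation=cv2.INTER_CUBIC)
    im=cv2.convertScaleAbs(im,alpha=1.5,beta=10)
    for k in range(0,im.shape[0],80): cv2.putText(im,str(y0+k//8),(0,k+5),0,.4,(255,255,0)); cv2.line(im,(0,k),(im.shape[1],k),(255,255,0),1)
    for k in range(0,im.shape[1],80): cv2.putText(im,str(x0+k//8),(k,10),0,.4,(255,255,0)); cv2.line(im,(k,0),(k,im.shape[0]),(255,255,0),1)
    cv2.imwrite(f'pics/z_{n}.png',im[:600])
a=[cv2.imread(f'pics/z_{n}.png') for n in('scene','top')]
h=min(i.shape[0] for i in a); cv2.imwrite('pics/z.png',np.hstack([i[:h] for i in a])[:, :800]); print([i.shape for i in a])
```

```text
[(600, 440, 3), (600, 400, 3)]
```

View pics/z.png

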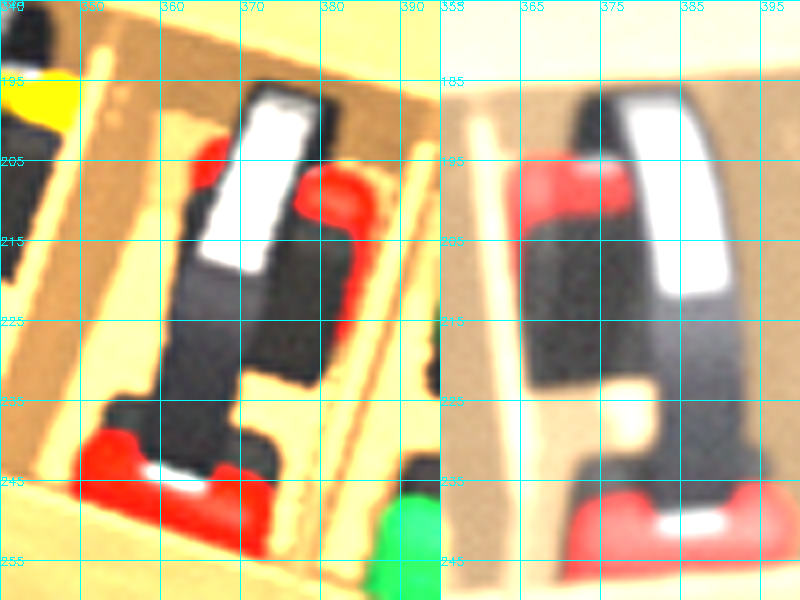

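```bash
cat > fitd.py <<'E'
from ov import *
def sc(l): return np.array([(340+a/8-.5,185+b/8-.5) for a,b in l])
def tp(l): return np.array([(355+(a-440)/8-.5,175+b/8-.5) for a,b in l])
L={'scene':sc([(245,100),(222,170),(197,250),(178,300),(164,370)]),'top':tp([(623,100),(645,190),(655,280),(660,370),(662,450)])}
Rr={'scene':sc([(266,275),(248,340),(233,410),(308,120)]),'top':tp([(690,100),(718,180),(733,280),(740,370),(740,440)])}
tops={'scene':185+85/8-.5,'top':175+87/8-.5}
def resid(p):
    o=[]
    th=np.linspace(np.pi*.3,np.pi,400)
    for n in L:
        pr={y:proj(n,T(p,np.c_[.065*np.cos(th),0*th+y,.089+.065*np.sin(th)])) for y in(-.012,.012)}
        for y,obs in((.012,L[n]),(-.012,Rr[n])):
            for q in obs: # horizontal diff at the same row on near side
                c=pr[y]; k=np.argmin(c[:,1]); c=c[k:]
                d=c-q; i=np.argmin((d**2).sum(1)); t=c[min(i+1,len(c)-1)]-c[max(i-1,0)]; t/=np.linalg.norm(t); o.append(d[i]@[t[1],-t[0]])
        m=min(pr[.012][:,1].min(),pr[-.012][:,1].min()); o.append(2*(m-tops[n]))
    return np.array(o)
s=least_squares(resid,[.576,-.256,0.]); print(s.x,np.round(s.fun,1))
p=s.x
imgs={n:cv2.imread(f'pics/{n}0.png') for n in('scene','top')}
draw(imgs,[((255,255,0),P) for P in arch(p)],'ov2',{'scene':(320,175,410,275),'top':(335,170,425,270)},5.9)
a=[cv2.imread(f'pics/ov2_{n}.png')[:, :400] for n in('scene','top')]; cv2.imwrite('pics/ov2.png',np.hstack([cv2.imread(f'pics/ov2_{n}.png')[:,50:450] for n in('scene','top')]))
E
python3 fitd.py
```

```text
[ 0.5708848  -0.25249689 -0.00758318] [-0.8 -1.5 -1.9 -1.4 -2.1  0.  -0.2 -0.7  1.5 -1.5 -1.3 -0.5  0.1  0.4
  0.2  1.4  1.7  1.9  1.9  1.9  0.3]
```

View pics/ov2.png

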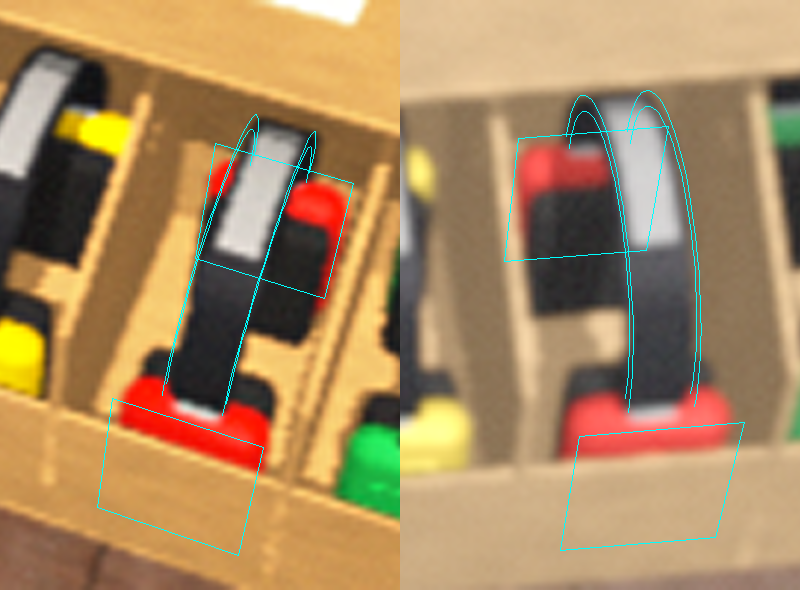

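```bash
cat > mv.py <<'E'
import numpy as np,sys
from scipy.spatial.transform import Rotation as R
from workcell import get_state
def pose():
    s=get_state(); q=s['orientation']; return np.array(s['tcp_pos']),R.from_quat([q[1],q[2],q[3],q[0]]),s
def tool(pitch,yaw=0,flip=False,roll=0):
    # tool x = forward at yaw, pitched down by pitch; tool y=+lateral-left (flip -> right)
    M=R.from_euler('z',yaw)*R.from_euler('y',pitch)*R.from_euler('x',np.pi if flip else 0)
    return M*R.from_euler('x',roll)
def row(p,r,P,Q): # target P,Q relative to p,r
    d=r.inv().apply(np.array(P)-p)*1000; w=(r.inv()*Q).as_rotvec(degrees=True); return np.round(d,1).tolist()+np.round(w,1).tolist()
E
python3 - <<'E'
from mv import *
p,r,s=pose(); print(r.as_matrix().round(3))
for f in(0,1): print(row(p,r,[.3,.3,.3],tool(np.pi/2,0,f)))
from h import *
for n,uv in(('scene',(180,140)),): print(onplane(n,uv,.2))
for z in(0.1,.2,.3):
  print(z,[onplane('scene',uv,z).round(2) for uv in((120,85),(100,180),(70,120),(140,170),(180,140))])
E
```

```text
[[-0.     0.331  0.944]
 [-0.001  0.944 -0.331]
 [-1.    -0.001 -0.   ]]
[-102.5, -192.4, 183.6, -19.4, -0.0, 0.0]
[-102.5, -192.4, 183.6, 160.6, 0.1, 0.0]
[0.55631114 0.22863024 0.2       ]
0.1 [array([0.81, 0.67, 0.1 ]), array([0.44, 0.42, 0.1 ]), array([0.6 , 0.68, 0.1 ]), array([0.51, 0.35, 0.1 ]), array([0.65, 0.32, 0.1 ])]
0.2 [array([0.7 , 0.53, 0.2 ]), array([0.38, 0.31, 0.2 ]), array([0.52, 0.53, 0.2 ]), array([0.44, 0.25, 0.2 ]), array([0.56, 0.23, 0.2 ])]
0.3 [array([0.58, 0.38, 0.3 ]), array([0.32, 0.2 , 0.3 ]), array([0.44, 0.39, 0.3 ]), array([0.37, 0.15, 0.3 ]), array([0.47, 0.13, 0.3 ])]
```

Run:
```python
from h import *
for nm,o in [('shaft end',{'scene':(184,140),'top':(155,208)}),('brown wheel',{'scene':(160,138),'top':(120,215)}),('black wheel right top',{'scene':(118,85),'top':(45,170)}),('bk nut',{'scene':(123,136),'top':(67,228)}),('blk wheel bottom',{'scene':(95,178),'top':(48,285)})]:
    print(nm,*[x.round(3) for x in tri(o)])
```

```text
shaft end [0.53  0.192 0.229] [-0.457  1.114  0.012 -0.966]
brown wheel [0.527 0.258 0.219] [-0.127  0.308  0.002 -0.261]
black wheel right top [0.544 0.34  0.331] [-0.078  0.193  0.004 -0.156]
bk nut [0.509 0.351 0.214] [ 0.358 -0.864 -0.001  0.711]
blk wheel bottom [0.431 0.4   0.139] [ 2.008 -4.727  0.1    3.868]
```

Run:
```python
from mv import *
p,r,s=pose()
print(row(p,r,[.2,.42,.36],tool(1.4,.2)))
print(row(p,r,[.27,.25,.42],tool(1.1,.1)))
print(row(p,r,[.33,.0,.43],tool(.8,0)))
```

```text
[-162.5, -112.4, 49.5, -30.7, -9.6, 2.7]
[-222.4, -249.6, 171.9, -24.6, -26.6, 5.9]
[-232.3, -465.6, 311.3, -18.4, -43.7, 7.5]
```

Call:
send_rows([
  [-60, -40, 20, -4, -3, 1],
  [-120, -80, 40, -8, -6, 2],
  [-162, -115, 55, -12, -10, 3],
  [-180, -160, 95, -15, -15, 4],
  [-200, -205, 135, -17, -20, 5],
  [-222, -250, 172, -18, -26, 6],
  [-225, -300, 205, -18, -30, 6],
  [-228, -350, 240, -18, -35, 7],
  [-230, -405, 275, -18, -40, 7],
  [-232, -465, 311, -18, -44, 7],
], claw=0)

```text
clock: 1.5
tcp_pos: [0.3093, 0.0877, 0.4239]
orientation: [0.905, 0.013, 0.426, 0.002]
wrist_force: [-0.5, -0.5, -0.8]
finger_gap: 0.0003
```

Run:
```python
from mv import *
p,r,s=pose(); print(p,s['joint_pos'].round(3),s['qvel'].round(2))
print(row(p,r,[.36,-.12,.36],tool(.5,0)))
print(row(p,r,[.40,-.25,.25],tool(.3,0)))
print(row(p,r,[.42,-.25,.215],tool(.3,0)))
```

```text
[0.30929574 0.08773862 0.42388865] [ 0.028 -0.77  -0.444  1.205 -0.003  0.043] [-1.8  -0.49 -0.27 -0.11  1.11 -1.4 ]
[78.4, -208.9, 2.8, -1.4, -21.7, -0.6]
[186.7, -341.4, -33.7, -1.4, -33.2, -0.5]
[226.4, -342.1, -40.6, -1.4, -33.2, -0.5]
```

Call:
send_rows([
  [20, -60, 0, 0, -5, 0],
  [40, -120, 0, -1, -10, 0],
  [60, -170, 0, -1, -15, 0],
  [80, -210, 0, -1, -20, 0],
  [120, -260, -10, -1, -25, 0],
  [160, -310, -25, -1, -30, 0],
  [187, -341, -34, -1, -33, 0],
  [205, -342, -37, -1, -33, 0],
  [226, -342, -40, -1, -33, 0],
  [226, -342, -40, -1, -33, 0],
])

```text
clock: 2.75
tcp_pos: [0.3635, -0.1616, 0.252]
orientation: [0.98, 0.006, 0.201, 0.007]
wrist_force: [-0.8, -3.2, -0.1]
finger_gap: -0.0002
```

Run:
```python
from mv import *
p,r,s=pose(); print(p,r.as_matrix().round(3),s['joint_pos'].round(4).tolist(),s['qvel'].round(2),s['clock'])
```

```text
[ 0.36345664 -0.16163609  0.25198485] [[ 0.919 -0.011  0.393]
 [ 0.016  1.    -0.009]
 [-0.393  0.015  0.919]] [-1.7144, -0.285, -0.97, 1.2447, 1.1374, -1.9469] [ 0.46  1.37 -0.73 -2.25  1.49  0.29] 2.75
```

Run:
```python
from mv import *
p,r,s=pose()
q=s['joint_pos']; 
for ax in 'xyz':
  for sg in(1,-1):
    for c in (0,):
      pre=R.from_euler('z',q[0])*R.from_euler('y',q[1]-q[2]+q[3])*R.from_euler(ax,sg*q[4])
      print(ax,sg,(pre.inv()*r).as_rotvec(), q[5])
print(row(p,r,[.45,-.22,.26],tool(.45,0)))
print(row(p,r,[.47,-.25,.235],tool(.4,0)))
```

```text
x 1 [-2.6061239  -0.65618715  1.53167718] -1.9468939977324433
x -1 [-0.71848738 -1.1656161   0.03341391] -1.9468939977324433
y 1 [-2.14375549 -1.80155777 -0.34283151] -1.9468939977324433
y -1 [-0.96725968 -0.27372747  1.43842045] -1.9468939977324433
z 1 [-1.94689400e+00  1.18455342e-16  2.61418686e-16] -1.9468939977324433
z -1 [-0.95223671 -2.05773199  1.39977742] -1.9468939977324433
[75.5, -59.2, 41.9, -0.5, 2.6, -0.9]
[103.2, -89.8, 27.1, -0.5, -0.2, -0.9]
```

```bash
cat > kin.py <<'E'
import numpy as np
from scipy.spatial.transform import Rotation as R
from scipy.optimize import least_squares
D=[([1.09340191e+00,3.14011605e-01,4.49662097e-02,1.30360944e+00,3.46946256e-05,1.43122167],[0.19028725,0.54198468,0.19689735]),
([ 0.028,-0.77,-0.444,1.205,-0.003,0.043],[0.30929574,0.08773862,0.42388865]),
([-1.7144,-0.285,-0.97,1.2447,1.1374,-1.9469],[0.36345664,-0.16163609,0.25198485])]
try:
    from kdata import E; D+=E
except ImportError: pass
def fk(q,k):
    h,L1,L2,L2z,d,a,t,v0=k
    y=lambda b:R.from_euler('y',b)
    P=q[1]-q[2]+q[3]
    w=np.array([v0,d,h])+y(q[1]).apply([0,0,L1])+y(q[1]-q[2]).apply([L2,0,L2z])+y(P).apply([a,0,0]+R.from_euler('z',q[4]).apply([t,0,0]))
    return R.from_euler('z',q[0]).apply(w), R.from_euler('z',q[0])*y(P)*R.from_euler('z',q[4])*R.from_euler('x',q[5])
def fit():
    k0=[.25,.35,.35,.03,.08,.08,.2,0]
    f=lambda k:np.concatenate([fk(q,k)[0]-p for q,p in D]+[1e-3*(np.array(k)-k0)])
    s=least_squares(f,k0); return s.x,s.fun
LO=np.array([-2.76,-.86,-1.03,-2.2,-1.47,-3.14]);HI=np.array([2.76,1.69,1.26,2.34,1.5,3.14])
def ik(P,Q,k,q0s,bounds=True):
    out=[]
    for q0 in q0s:
        def f(q):
            p,r=fk(q,k); return np.concatenate([(p-P)*10,(Q.inv()*r).as_rotvec()])
        s=least_squares(f,np.clip(q0,LO+.01,HI-.01),bounds=(LO,HI))
        if s.cost<1e-6 and not any(np.allclose(s.x,o,atol=.02) for o in out): out.append(s.x)
    return out
if __name__=="__main__":
    k,f=fit(); print(k.round(4)); print((f*1000).round(2))
E
python3 kin.py
```

```text
[ 2.347e-01  5.166e-01  4.159e-01  3.640e-02  8.000e-02  1.201e-01
  3.337e-01 -5.000e-04]
[-0.02  0.01  0.01  0.   -0.02 -0.    0.    0.   -0.01 -0.02  0.17  0.07
  0.01  0.    0.04  0.13 -0.  ]
```

```bash
cat > ikt.py <<'E'
from kin import *
from mv import tool
k=fit()[0]; rng=np.random.default_rng(0)
seeds=[LO+(HI-LO)*rng.random(6) for _ in range(40)]
def show(nm,P,Q):
    s=ik(np.array(P),Q,k,seeds); print(nm,*[x.round(2).tolist() for x in s],sep='\n   ')
if __name__=="__main__":
    for pit in(.3,.6,.8):
        show(f'pre {pit}',[.47,-.25,.235],tool(pit))
        show(f'up {pit}',[.60,-.25,.30],tool(pit))
    for pit in(.7,.9): show(f'grasp {pit}',[.54,-.25,.12],tool(pit)); show(f'lift {pit}',[.45,-.25,.33],tool(pit)); show(f'bar {pit}',[.55,.087,.16],tool(pit,.2))
E
python3 ikt.py
```

```text
pre 0.3
up 0.3
   [-0.94, -0.06, -0.94, -0.39, 0.88, -0.39]
pre 0.6
   [-1.16, -0.22, -0.84, 0.43, 0.86, -0.92]
up 0.6
   [-0.85, -0.12, -0.63, 0.29, 0.67, -0.57]
pre 0.8
   [-1.05, -0.2, -0.68, 0.64, 0.65, -0.89]
up 0.8
   [-0.78, -0.06, -0.42, 0.61, 0.51, -0.62]
grasp 0.7
   [-0.93, 0.06, -0.89, 0.0, 0.66, -0.72]
lift 0.7
   [-1.16, -0.3, -0.57, 0.87, 0.78, -0.98]
bar 0.7
grasp 0.9
   [-0.84, 0.06, -0.71, 0.31, 0.48, -0.72]
lift 0.9
   [-1.03, -0.24, -0.41, 1.01, 0.56, -0.92]
bar 0.9
   [-0.1, -0.16, -0.82, 0.26, 0.18, -0.24]
```

Run:
```python
from ikt import *
from mv import *
p,r,s=pose()
print(row(p,r,[.42,-.22,.27],tool(.6,0)))
print(row(p,r,[.47,-.25,.25],tool(.6,0)))
show('a',[.42,-.22,.27],tool(.6))
show('b',[.551,-.25,.2],tool(.6))
show('c',[.587,-.25,.29],tool(.6))
```

```text
[44.0, -58.7, 39.3, -0.4, 11.2, -1.0]
[97.3, -89.6, 40.9, -0.4, 11.2, -1.0]
a
   [-1.3, -0.36, -0.81, 0.75, 0.92, -1.11]
b
   [-0.95, -0.06, -0.85, 0.08, 0.74, -0.67]
c
   [-0.88, -0.13, -0.66, 0.28, 0.69, -0.6]
```

Call:
send_rows([
  [15, -20, 15, 0, 4, 0],
  [30, -40, 30, 0, 8, -1],
  [44, -59, 39, 0, 11, -1],
  [44, -59, 39, 0, 11, -1],
  [60, -70, 40, 0, 11, -1],
  [80, -80, 41, 0, 11, -1],
  [97, -90, 41, 0, 11, -1],
  [97, -90, 41, 0, 11, -1],
  [97, -90, 41, 0, 11, -1],
  [97, -90, 41, 0, 11, -1],
])

```text
clock: 4.0
tcp_pos: [0.4703, -0.2455, 0.2496]
orientation: [0.955, 0.004, 0.296, 0.003]
wrist_force: [-0.3, 0.3, -0.5]
finger_gap: 0.0002
```

```bash
cat > st.py <<'E'
from mv import *
p,r,s=pose(); print(p.round(4),r.as_euler('zyx').round(3),s['joint_pos'].round(3).tolist(),s['qvel'].round(2),s['wrist_force'].round(1),s['clock'],s['finger_gap'])
E
python3 st.py
python3 - <<'E'
from kin import *; from mv import *
k=fit()[0]; p,r,s=pose(); print(p-fk(s['joint_pos'],k)[0])
print(row(p,r,[.551,-.25,.2],tool(.6)),row(p,r,[.475,-.25,.2],tool(.6)))
from workcell import viewer; import cv2
cv2.imwrite('pics/s1.png',viewer.read_camera('scene')['frame'])
E
```

```text
[ 0.4703 -0.2455  0.2496] [0.004 0.601 0.008] [-1.161, -0.273, -0.837, 0.49, 0.862, -0.917] [ 0.   -0.    0.   -0.01  0.    0.  ] [-0.3  0.3 -0.5] 4.0 0.00023842248815020333
[ 0.0059398  -0.01367956  0.00210817]
[94.6, -5.3, 4.8, -0.4, -0.1, -0.5] [31.9, -5.0, -38.2, -0.4, -0.1, -0.5]
```

View pics/s1.png

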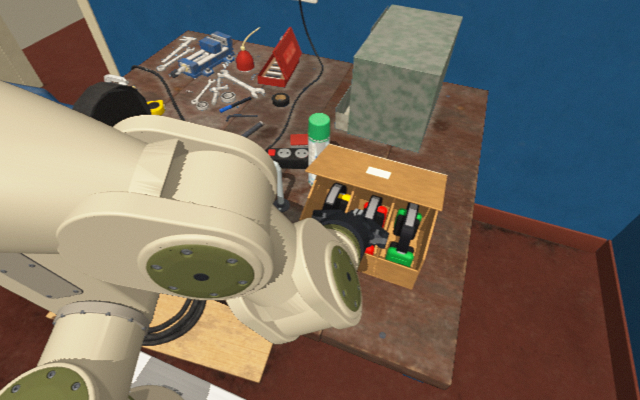

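```bash
cat > kdata.py <<'E'
E=[([-1.161, -0.273, -0.837, 0.49, 0.862, -0.917],[0.4703,-0.2455,0.2496])]
E
sed -i 's/import E; D+=E/import E; D=D[:1]+E/' kin.py
python3 kin.py
python3 - <<'E'
from mv import *
p,r,s=pose()
for P in([.475,-.2455,.2],[.551,-.2455,.2],[.556,-.2455,.215],[.564,-.2455,.235],[.572,-.2455,.257],[.578,-.2455,.273]): print(row(p,r,P,r))
E
```

```text
[0.259  0.429  0.3798 0.0155 0.08   0.0502 0.334  0.0668]
[-0.   -0.    0.   -0.   -0.   -0.    0.01  0.08  0.03 -0.01  0.   -0.03
  0.13  0.07]
[31.9, -0.4, -38.4, 0.0, 0.0, 0.0]
[94.6, -0.7, 4.6, 0.0, 0.0, 0.0]
[90.2, -0.5, 19.8, 0.0, 0.0, 0.0]
[85.5, -0.4, 40.8, 0.0, 0.0, 0.0]
[79.7, -0.2, 63.5, 0.0, 0.0, 0.0]
[75.6, -0.1, 80.1, 0.0, 0.0, 0.0]
```

Call:
send_rows([
  [16, 0, -20, 0, 0, 0],
  [32, 0, -38, 0, 0, 0],
  [53, 0, -24, 0, 0, 0],
  [74, 0, -10, 0, 0, 0],
  [94, 0, 5, 0, 0, 0],
  [94, 0, 5, 0, 0, 0],
  [90, 0, 20, 0, 0, 0],
  [88, 0, 30, 0, 0, 0],
  [86, 0, 40, 0, 0, 0],
  [83, 0, 52, 0, 0, 0],
])

```text
clock: 5.3
tcp_pos: [0.5687, -0.2452, 0.2462]
orientation: [0.955, 0.004, 0.296, 0.003]
wrist_force: [0.2, -0.5, -0.9]
finger_gap: 0.0002
```

```bash
python3 st.py;python3 - <<'E'
from workcell import viewer; import cv2
f=viewer.read_camera('scene')['frame']
cv2.imwrite('pics/s2.png',cv2.resize(f[120:300,280:480],None,fx=3,fy=3))
cv2.imwrite('pics/t2.png',viewer.read_camera('top')['frame'])
E
```

```text
[ 0.5687 -0.2452  0.2462] [0.004 0.601 0.007] [-0.911, -0.146, -0.802, 0.192, 0.716, -0.629] [ 0.08 -0.06  0.2   0.21 -0.05  0.07] [ 0.2 -0.5 -0.9] 5.3 0.0001510350350141953
```

View pics/s2.png

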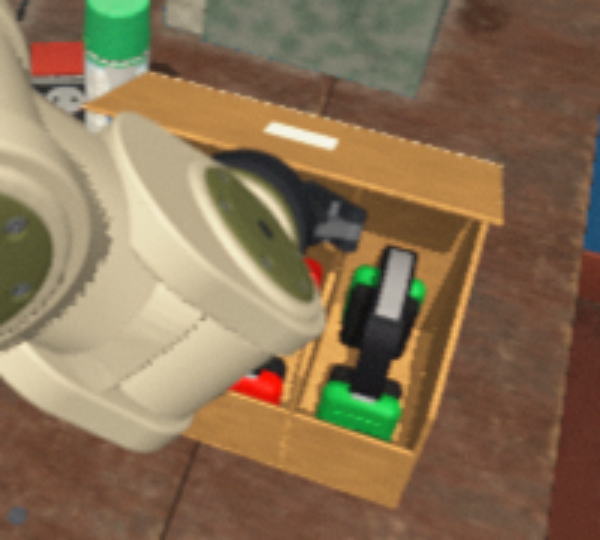

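View pics/t2.png

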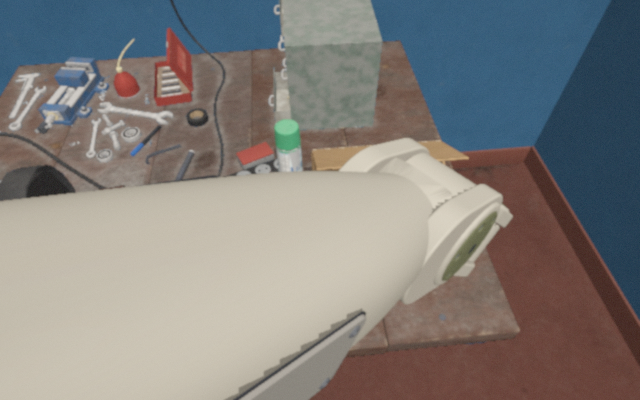

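Run:
```python
from mv import *
p,r,s=pose()
for P in([.576,-.2455,.265],[.584,-.2455,.281],[.585,-.2455,.284],[.588,-.2455,.287],[.591,-.2455,.289]): print(row(p,r,P,r))
```

```text
[-4.3, 0.4, 17.5, 0.0, 0.0, 0.0]
[-6.7, 0.5, 35.3, 0.0, 0.0, 0.0]
[-7.6, 0.5, 38.3, 0.0, 0.0, 0.0]
[-6.8, 0.5, 42.5, 0.0, 0.0, 0.0]
[-5.5, 0.5, 45.8, 0.0, 0.0, 0.0]
```

Call:
send_rows([
  [-2, 0, 9, 0, 0, 0],
  [-4, 0, 17, 0, 0, 0],
  [-5, 0, 24, 0, 0, 0],
  [-6, 0, 30, 0, 0, 0],
  [-7, 0, 34, 0, 0, 0],
  [-7, 0, 36, 0, 0, 0],
  [-7, 0, 37, 0, 0, 0],
  [-7, 0, 38, 0, 0, 0],
  [-7, 0, 38, 0, 0, 0],
  [-7, 0, 38, 0, 0, 0],
])

```text
clock: 6.65
tcp_pos: [0.5845, -0.2453, 0.2807]
orientation: [0.955, 0.004, 0.296, 0.003]
wrist_force: [-0.3, 0.5, -0.9]
finger_gap: 0.0002
```

```bash
python3 st.py;python3 - <<'E'
from workcell import viewer; import cv2
f=viewer.read_camera('scene')['frame']
cv2.imwrite('pics/s3.png',cv2.resize(f[120:300,280:480],None,fx=3,fy=3))
E
```

```text
[ 0.5845 -0.2453  0.2807] [0.005 0.601 0.007] [-0.879, -0.159, -0.724, 0.264, 0.696, -0.598] [-0. -0. -0.  0.  0. -0.] [-0.3  0.5 -0.9] 6.65 0.00020491528629310564
```

View pics/s3.png

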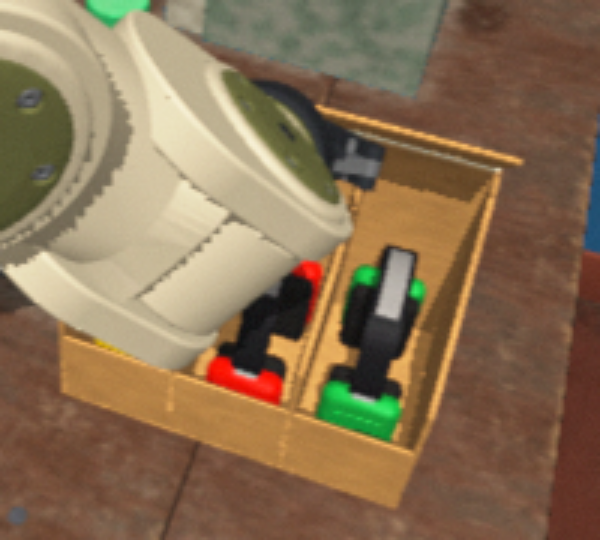

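Run:
```python
from fit import *
c=[.5812,-.2475,-.0107]
for a in(1.0,1.1,1.15,1.2,1.25,1.3): print(a,((proj('scene',T(c,np.array([flap(a,-.138,.15),flap(a,-.138,0)])))-[280,120])*3).round(0).tolist())
```

```text
1.0 [[504.0, 205.0], [497.0, 164.0]]
1.1 [[511.0, 181.0], [497.0, 164.0]]
1.15 [[515.0, 169.0], [497.0, 164.0]]
1.2 [[519.0, 157.0], [497.0, 164.0]]
1.25 [[523.0, 145.0], [497.0, 164.0]]
1.3 [[526.0, 133.0], [497.0, 164.0]]
```

Call:
send_rows([
  [0, 0, 3, 0, 0, 0],
  [1, 0, 6, 0, 0, 0],
  [1, 0, 8, 0, 0, 0],
  [2, 0, 10, 0, 0, 0],
  [2, 0, 11, 0, 0, 0],
  [2, 0, 12, 0, 0, 0],
  [2, 0, 13, 0, 0, 0],
  [2, 0, 13, 0, 0, 0],
  [2, 0, 13, 0, 0, 0],
  [2, 0, 13, 0, 0, 0],
])

```text
clock: 7.95
tcp_pos: [0.5935, -0.2453, 0.2904]
orientation: [0.955, 0.004, 0.296, 0.003]
wrist_force: [0.2, 0.6, -0.1]
finger_gap: 0.0003
```

```bash
python3 st.py;python3 - <<'E'
from workcell import viewer; import cv2
f=viewer.read_camera('scene')['frame']
cv2.imwrite('pics/s4.png',cv2.resize(f[120:300,280:480],None,fx=3,fy=3))
E
```

```text
[ 0.5935 -0.2453  0.2904] [0.005 0.601 0.007] [-0.862, -0.154, -0.697, 0.275, 0.684, -0.582] [ 0. -0. -0. -0. -0. -0.] [ 0.2  0.6 -0.1] 7.95 0.0002840822436184782
```

View pics/s4.png

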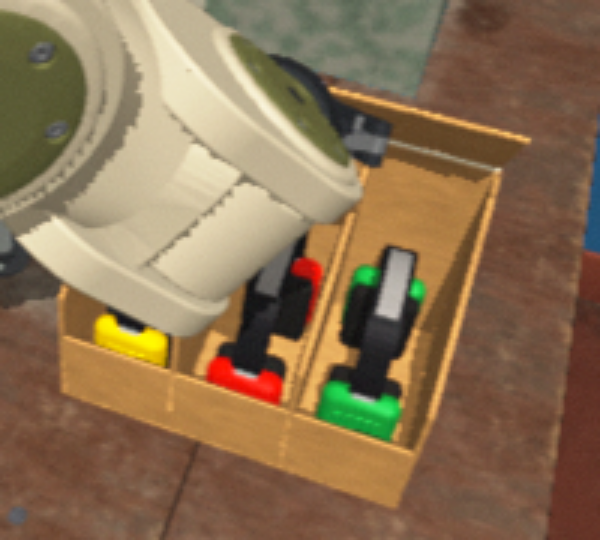

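Call:
send_rows([
  [0, 0, 1, 0, 0, 0],
  [0, 0, 1, 0, 0, 0],
  [0, 0, 2, 0, 0, 0],
  [0, 0, 2, 0, 0, 0],
  [1, 0, 3, 0, 0, 0],
  [1, 0, 3, 0, 0, 0],
  [1, 0, 4, 0, 0, 0],
  [1, 0, 4, 0, 0, 0],
  [1, 0, 4, 0, 0, 0],
  [1, 0, 4, 0, 0, 0],
])

```text
clock: 9.25
tcp_pos: [0.5961, -0.2454, 0.2923]
orientation: [0.955, 0.004, 0.297, 0.003]
wrist_force: [-6.2, -0.7, -1.2]
finger_gap: 0.0001
```

```bash
python3 st.py;python3 - <<'E'
from workcell import viewer; import cv2
f=viewer.read_camera('scene')['frame']
cv2.imwrite('pics/s5.png',cv2.resize(f[120:300,280:480],None,fx=3,fy=3))
E
```

```text
[ 0.5961 -0.2454  0.2923] [0.004 0.603 0.008] [-0.856, -0.152, -0.69, 0.278, 0.679, -0.576] [ 0. -0. -0. -0. -0.  0.] [-6.2 -0.7 -1.2] 9.25 9.75823997245125e-05
```

View pics/s5.png

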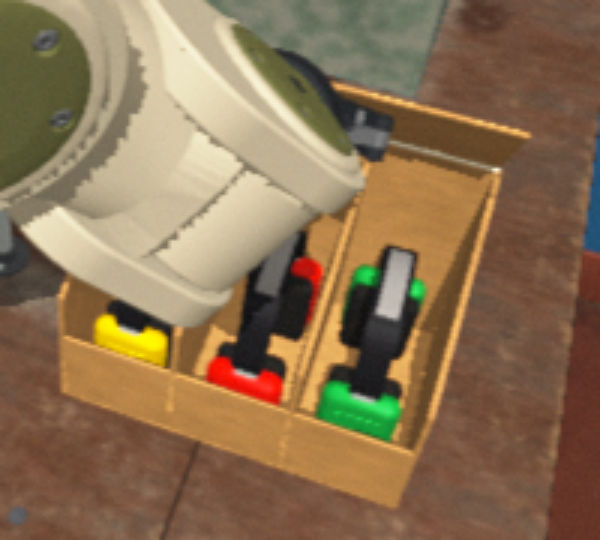

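Run:
```python
from ikt import *
from mv import *
p,r,s=pose()
Q=tool(.9,-.008)
for f in(.2,.6,1): print(row(p,r,p+f*(np.array([.4815,-.2525,.202])-p),Q), p+f*(np.array([.4815,-.2525,.202])-p))
print(row(p,r,[.4815,-.2525,.202],Q))
show('pg',[.4815,-.2525,.202],Q);show('g',[.5435,-.2525,.1235],Q)
```

```text
[-8.7, -1.5, -27.8, 0.0, 17.0, -0.9] [ 0.57313827 -0.24680288  0.27418396]
[-26.0, -4.6, -83.5, 0.0, 17.0, -0.9] [ 0.52731914 -0.24965144  0.23809198]
[-43.3, -7.7, -139.2, 0.0, 17.0, -0.9] [ 0.4815 -0.2525  0.202 ]
[-43.3, -7.7, -139.2, 0.0, 17.0, -0.9]
pg
   [-0.96, -0.15, -0.66, 0.62, 0.53, -0.83]
g
   [-0.83, 0.1, -0.69, 0.29, 0.47, -0.7]
```

Call:
send_rows([
  [-20, 0, -6, 0, 0, 0],
  [-45, 0, -20, 0, 0, 0],
  [-80, -2, -45, 0, 0, 0],
  [-100, -4, -80, 0, 4, 0],
  [-85, -6, -110, 0, 10, -1],
  [-60, -8, -139, 0, 15, -1],
  [-43, -8, -139, 0, 17, -1],
  [-43, -8, -139, 0, 17, -1],
  [-43, -8, -139, 0, 17, -1],
  [-43, -8, -139, 0, 17, -1],
], claw=38, newtons=70)

```text
clock: 10.55
tcp_pos: [0.4823, -0.2532, 0.2033]
orientation: [0.901, 0.001, 0.434, -0.005]
wrist_force: [0.9, -0.6, -0.1]
finger_gap: 0.038
```

```bash
python3 st.py;python3 - <<'E'
from workcell import viewer; import cv2
f=viewer.read_camera('scene')['frame']
cv2.imwrite('pics/s6.png',cv2.resize(f[120:300,280:480],None,fx=3,fy=3))
d=viewer.read_camera('wrist')
cv2.imwrite('pics/w6.png',d['frame']); import pickle; pickle.dump(d,open('w6.pkl','wb'))
E
```

```text
[ 0.4823 -0.2532  0.2033] [-0.015  0.897  0.008] [-0.958, -0.155, -0.672, 0.616, 0.53, -0.829] [-0. -0. -0. -0. -0.  0.] [ 0.9 -0.6 -0.1] 10.55 0.037959160216690324
```

View pics/s6.png

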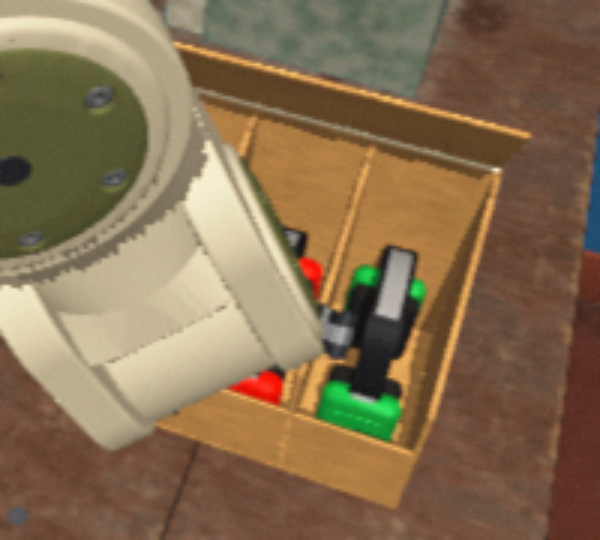

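View pics/w6.png

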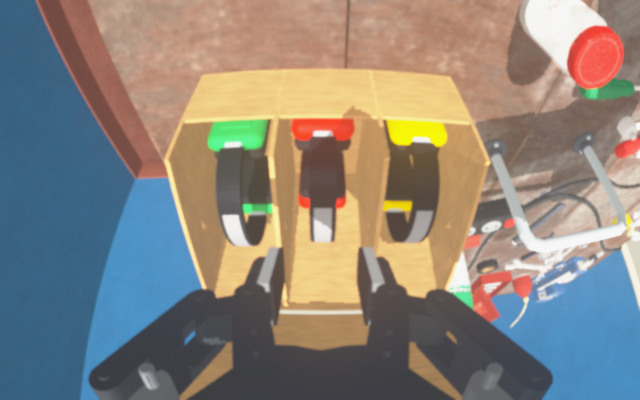

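```bash
cat > wr.py <<'E'
from ov import *
import pickle
def pw(d,P): return cv2.fisheye.projectPoints(np.array(P,float).reshape(-1,1,3),d['rvec'].reshape(3,1),d['tvec'].reshape(3,1),d['mtx'],np.zeros(4))[0][:,0]
E
cat > a.py <<'E'
from wr import *
d=pickle.load(open('w6.pkl','rb')); f=d['frame']
x0,y0,x1,y1=255,65,415,255; s=4
for tag,p in(('a',[.571,-.2525,-.0076]),):
    im=cv2.resize(f[y0:y1-45,x0:x1],None,fx=s,fy=s,interpolation=cv2.INTER_CUBIC)
    im0=im.copy()
    c=[.5812,-.2475,-.0107]
    cart=np.array([[-.089,.14,.08],[-.089,-.14,.08]])
    for col,P in [((255,255,0),P) for P in arch(p)]+[((255,0,255),T(c,np.array([[-.089,y,.08],[-.089,y,.13],[.089,y,.205]]))) for y in(-.046,.046)]+[((255,0,255),T(c,cart))]:
        P=np.concatenate([np.linspace(P[i],P[i+1],8) for i in range(len(P)-1)])
        q=((pw(d,P)-[x0,y0]+.5)*s).astype(int); cv2.polylines(im,[q],False,col,1)
    cv2.imwrite('pics/w6o.png',im); cv2.imwrite('pics/w6z.png',im0)
E
python3 a.py
```

```text
(no output)
```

View pics/w6o.png

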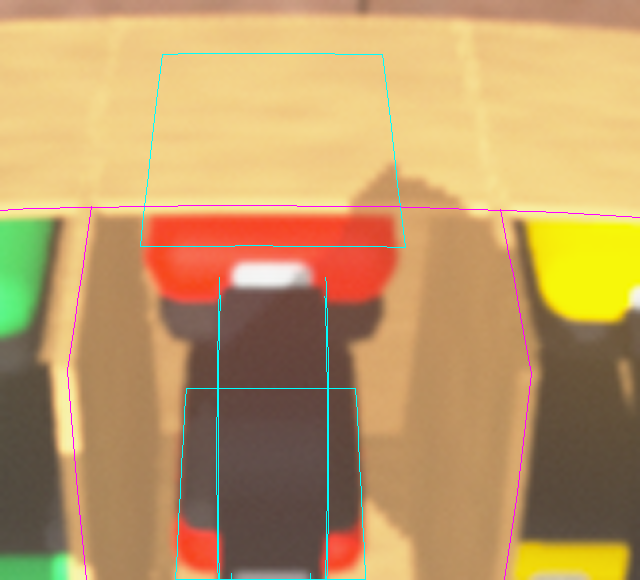

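```bash
sed -i 's/x0,y0,x1,y1=255,65,415,255; s=4/x0,y0,x1,y1=255,150,415,300; s=4/; s/w6o/w6p/' a.py; python3 a.py
```

```text
(no output)
```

View pics/w6p.png

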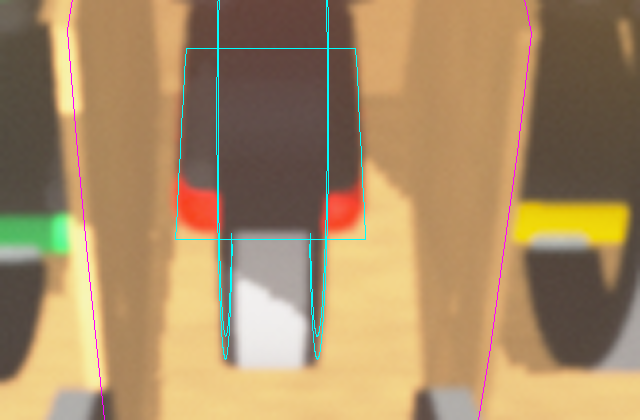

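Run:
```python
from mv import *
p,r,s=pose()
print(row(p,r,[.5446,-.2525,.1235],tool(.9,-.008)))
```

```text
[101.2, 1.7, -1.0, 0.0, 0.2, 0.2]
```

Call:
send_rows([
  [25, 0.5, 0, 0, 0, 0],
  [50, 1, -0.5, 0, 0, 0],
  [65, 1.5, -1, 0, 0, 0],
  [80, 1.5, -1, 0, 0, 0],
  [90, 1.5, -1, 0, 0, 0],
  [97, 1.5, -1, 0, 0, 0],
  [101, 1.5, -1, 0, 0, 0],
  [101, 1.5, -1, 0, 0, 0],
  [101, 1.5, -1, 0, 0, 0],
  [101, 1.5, -1, 0, 0, 0],
])

```text
clock: 11.9
tcp_pos: [0.5447, -0.2524, 0.1235]
orientation: [0.901, 0.001, 0.434, -0.005]
wrist_force: [-0.8, 0.6, -0.4]
finger_gap: 0.0379
```

```bash
python3 st.py;python3 - <<'E'
from workcell import viewer; import cv2
d=viewer.read_camera('wrist')
cv2.imwrite('pics/w7.png',cv2.resize(d['frame'][0:400,120:520],None,fx=1.5,fy=1.5))
E
```

```text
[ 0.5447 -0.2524  0.1235] [-0.014  0.898  0.008] [-0.83, 0.021, -0.745, 0.306, 0.473, -0.7] [ 0. -0. -0. -0. -0.  0.] [-0.8  0.6 -0.4] 11.9 0.037915477250016684
```

View pics/w7.png

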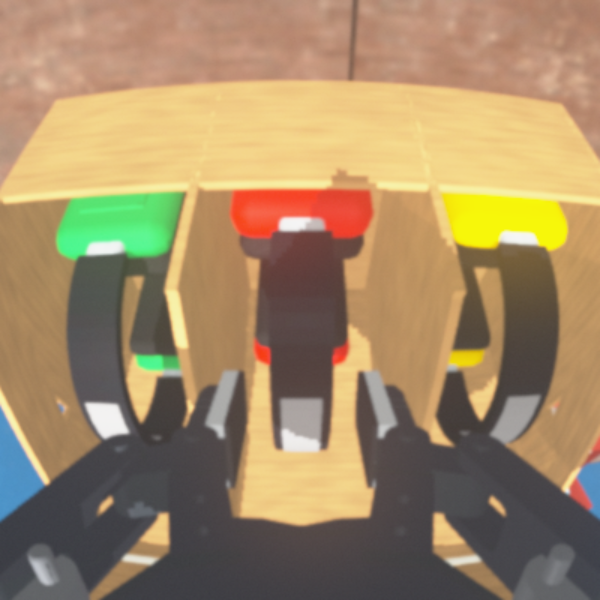

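Call:
send_rows([
  [0, 0, 0, 0, 0, 0],
  [0, 0, 0, 0, 0, 0],
  [0, 0, 0, 0, 0, 0],
  [0, 0, 0, 0, 0, 0],
  [0, 0, 0, 0, 0, 0],
  [0, 0, 0, 0, 0, 0],
  [0, 0, 0, 0, 0, 0],
  [0, 0, 0, 0, 0, 0],
  [0, 0, 0, 0, 0, 0],
  [0, 0, 0, 0, 0, 0],
], claw=10, newtons=80)

```text
clock: 13.2
tcp_pos: [0.5446, -0.2522, 0.1231]
orientation: [0.901, 0.001, 0.434, -0.004]
wrist_force: [-0.2, 0.3, 0.1]
finger_gap: 0.0099
```

```bash
python3 st.py;python3 - <<'E'
from workcell import viewer; import cv2
d=viewer.read_camera('wrist')
cv2.imwrite('pics/w8.png',cv2.resize(d['frame'][0:400,120:520],None,fx=1.5,fy=1.5))
E
```

```text
[ 0.5446 -0.2522  0.1231] [-0.014  0.898  0.009] [-0.83, 0.021, -0.746, 0.306, 0.472, -0.7] [-0. -0. -0.  0. -0. -0.] [-0.2  0.3  0.1] 13.2 0.009869864101054952
```

View pics/w8.png

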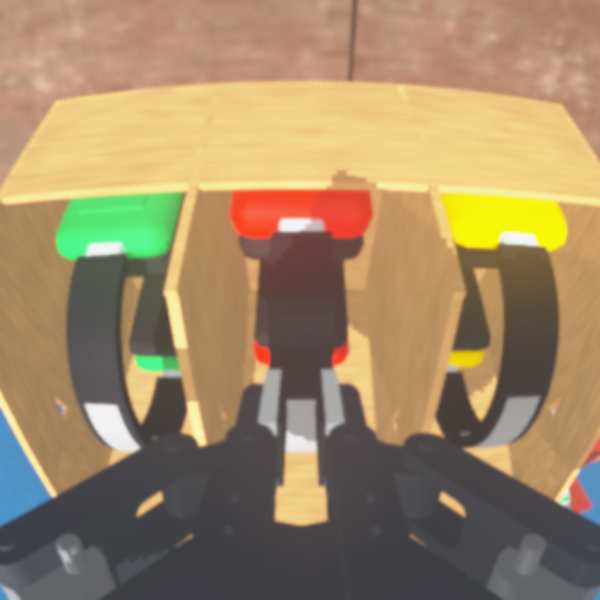

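Run:
```python
from wr import *
from mv import pose
from workcell import viewer
p,r,s=pose()
d=viewer.read_camera('wrist'); M=cv2.Rodrigues(d['rvec'])[0]; c=-M.T@d['tvec'].ravel()
print('cam in tool',r.inv().apply(c-p),'cam axis in tool',r.inv().apply(M[2]))
f=lambda P:((pw(d,P)-[120,0])*1.5).round(0).tolist()
tx=r.apply([1,0,0]);ty=r.apply([0,1,0])
for off in(0,-.0187,-.04): print(off,f([p+tx*off+ty*y for y in(-.005,.005)]))
q=[.572,-.2525,-.0076]
th=np.radians([90,110,128,150,180])
for t in th: 
    P=T(q,np.array([[.065*np.cos(t),y,.089+.065*np.sin(t)] for y in(-.012,.012)])); print(np.degrees(t),f(P), (M@P[0]+d['tvec'].ravel()).round(3))
print((M@p+d['tvec'].ravel()).round(3))
```

```text
cam in tool [-0.17726328 -0.0002512  -0.07706267] cam axis in tool [ 9.52538601e-01 -3.20883551e-04  3.04417659e-01]Traceback (most recent call last):
  File "<stdin>", line 9, in <module>
  File "<stdin>", line 7, in <lambda>
  File "wr.py", line 3, in pw
    def pw(d,P): return cv2.fisheye.projectPoints(np.array(P,float).reshape(-1,1,3),d['rvec'].reshape(3,1),d['tvec'].reshape(3,1),d['mtx'],np.zeros(4))[0][:,0]
                        ~~~~~~~~~~~~~~~~~~~~~~~~~^^^^^^^^^^^^^^^^^^^^^^^^^^^^^^^^^^^^^^^^^^^^^^^^^^^^^^^^^^^^^^^^^^^^^^^^^^^^^^^^^^^^^^^^^^^^^^^^^^^^^^
cv2.error: OpenCV(4.12.0) /io/opencv/modules/calib3d/src/fisheye.cpp:83: error: (-215:Assertion failed) _tvec.getMat().isContinuous() && _rvec.getMat().isContinuous() in function 'projectPoints'
```

```bash
sed -i "s/d\['rvec'\].reshape(3,1),d\['tvec'\].reshape(3,1)/np.ascontiguousarray(d['rvec']).reshape(3,1),np.ascontiguousarray(d['tvec']).reshape(3,1)/" wr.py
python3 - <<'E'
from wr import *
from mv import pose
from workcell import viewer
p,r,s=pose()
d=viewer.read_camera('wrist'); d={k:np.ascontiguousarray(v).copy() for k,v in d.items()}; M=cv2.Rodrigues(d['rvec'])[0]; c=-M.T@d['tvec'].ravel()
f=lambda P:((cv2.fisheye.projectPoints(np.array(P).reshape(-1,1,3).copy(),d['rvec'].reshape(1,1,3),d['tvec'].reshape(1,1,3),d['mtx'],np.zeros(4))[0][:,0]-[120,0])*1.5).round(0).tolist()
tx=r.apply([1,0,0]);ty=r.apply([0,1,0])
for off in(0,-.0187,-.04): print(off,f([p+tx*off+ty*y for y in(-.005,.005)]))
q=[.572,-.2525,-.0076]
th=np.radians([90,110,128,150,180])
for t in th: 
    P=T(q,np.array([[.065*np.cos(t),y,.089+.065*np.sin(t)] for y in(-.012,.012)])); print(np.degrees(t),f(P), (M@P[0]+d['tvec'].ravel()).round(3))
print((M@p+d['tvec'].ravel()).round(3))
E
```

```text
0 [[289.0, 351.0], [313.0, 351.0]]
-0.0187 [[288.0, 371.0], [314.0, 371.0]]
-0.04 [[286.0, 398.0], [316.0, 398.0]]
90.0 [[273.0, 441.0], [328.0, 442.0]] [-0.012  0.06   0.198]
110.0 [[271.0, 416.0], [331.0, 416.0]] [-0.012  0.045  0.182]
128.0 [[269.0, 375.0], [333.0, 375.0]] [-0.012  0.027  0.172]
150.0 [[268.0, 310.0], [334.0, 310.0]] [-0.012  0.002  0.169]
180.0 [[270.0, 228.0], [332.0, 228.0]] [-0.012 -0.03   0.18 ]
[0.    0.019 0.192]
```

Run:
```python
from workcell import viewer; import cv2,numpy as np
a=viewer.read_camera('scene')['frame'][150:280,300:440]; b=viewer.read_camera('top')['frame'][130:280,280:480]
cv2.imwrite('pics/s9.png',cv2.resize(a,None,fx=4.5,fy=4.5,interpolation=cv2.INTER_CUBIC)); cv2.imwrite('pics/t9.png',cv2.resize(b,None,fx=4,fy=4,interpolation=cv2.INTER_CUBIC))
d=viewer.read_camera('wrist')['frame'][200:330,240:400]
cv2.imwrite('pics/w9.png',cv2.convertScaleAbs(cv2.resize(d,None,fx=5,fy=4.5,interpolation=cv2.INTER_CUBIC),alpha=1.8,beta=20))
```

```text
(no output)
```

View pics/s9.png

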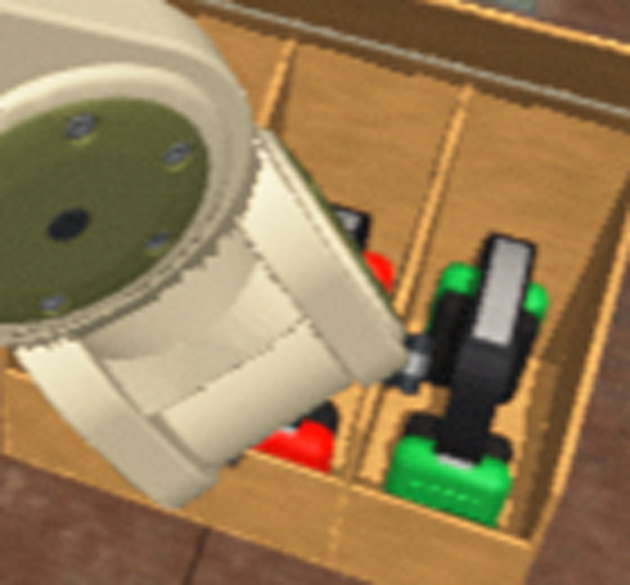

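View pics/w9.png

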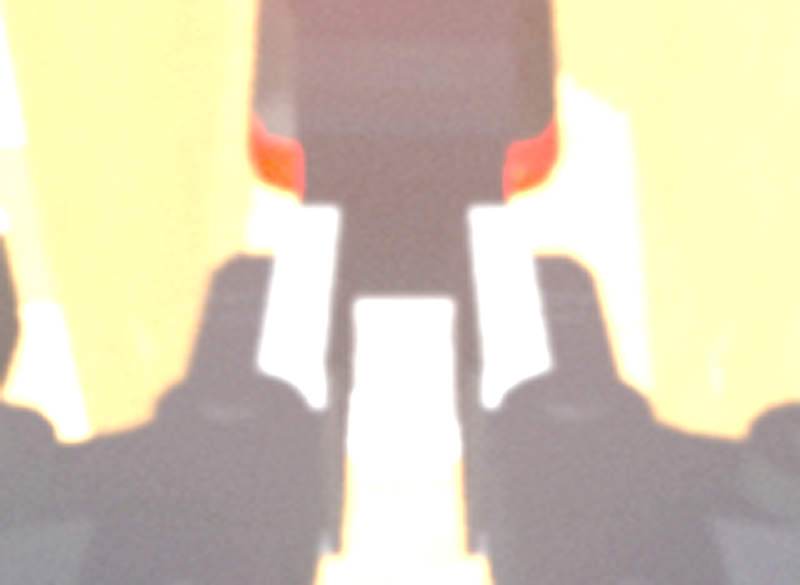

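Call:
send_rows([
  [0, 0, 0, 0, 0, 0],
  [0, 0, 0, 0, 0, 0],
  [0, 0, 0, 0, 0, 0],
  [4, 0, 0, 0, 0, 0],
  [8, 0, 0, 0, 0, 0],
  [12, 0, 0, 0, 0, 0],
  [16, 0, 0, 0, 0, 0],
  [20, 0, 0, 0, 0, 0],
  [24, 0, 0, 0, 0, 0],
  [24, 0, 0, 0, 0, 0],
], claw=40)

```text
clock: 14.75
tcp_pos: [0.5596, -0.2522, 0.1039]
orientation: [0.901, 0.001, 0.434, -0.004]
wrist_force: [-0.2, -0.3, -0.0]
finger_gap: 0.0399
```

```bash
python3 st.py;python3 - <<'E'
from workcell import viewer; import cv2
d=viewer.read_camera('wrist')
cv2.imwrite('pics/w10.png',cv2.resize(d['frame'][0:400,120:520],None,fx=1.5,fy=1.5))
E
```

```text
[ 0.5596 -0.2522  0.1039] [-0.013  0.898  0.009] [-0.804, 0.071, -0.753, 0.238, 0.46, -0.675] [-0.   -0.01 -0.    0.01  0.   -0.  ] [-0.2 -0.3 -0. ] 14.75 0.03986797337885904
```

View pics/w10.png

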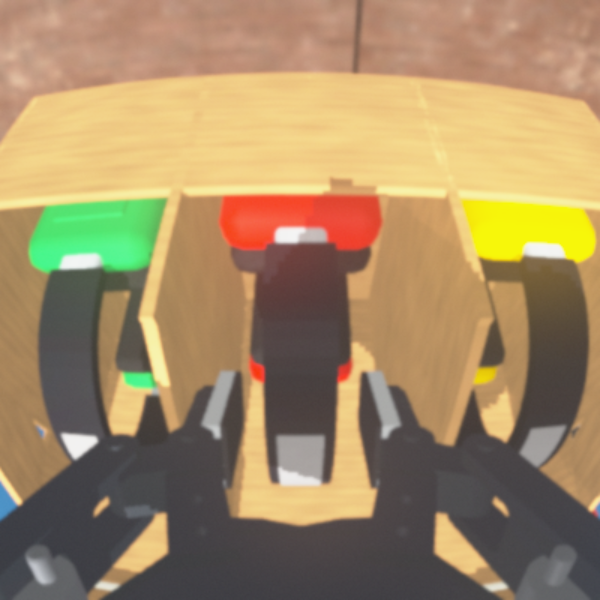

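Call:
send_rows([
  [4, 0, 0, 0, 0, 0],
  [8, 0, 0, 0, 0, 0],
  [11, 0, 0, 0, 0, 0],
  [14, 0, 0, 0, 0, 0],
  [14, 0, 0, 0, 0, 0],
  [14, 0, 0, 0, 0, 0],
  [14, 0, 0, 0, 0, 0],
  [14, 0, 0, 0, 0, 0],
  [14, 0, 0, 0, 0, 0],
  [14, 0, 0, 0, 0, 0],
], claw=16)

```text
clock: 16.05
tcp_pos: [0.5729, -0.2559, 0.102]
orientation: [0.904, -0.003, 0.428, -0.006]
wrist_force: [-20.0, 3.8, 36.6]
finger_gap: 0.0216
```

```bash
python3 st.py;python3 - <<'E'
from workcell import viewer; import cv2
d=viewer.read_camera('wrist')
cv2.imwrite('pics/w11.png',cv2.convertScaleAbs(cv2.resize(d['frame'][100:400,170:470],None,fx=2,fy=2,interpolation=cv2.INTER_CUBIC),alpha=1.4,beta=10))
E
```

```text
[ 0.5729 -0.2559  0.102 ] [-0.012  0.884 -0.001] [-0.791, 0.092, -0.75, 0.198, 0.458, -0.661] [-0.  0.  0.  0.  0.  0.] [-20.    3.8  36.6] 16.05 0.021614390000733397
```

View pics/w11.png

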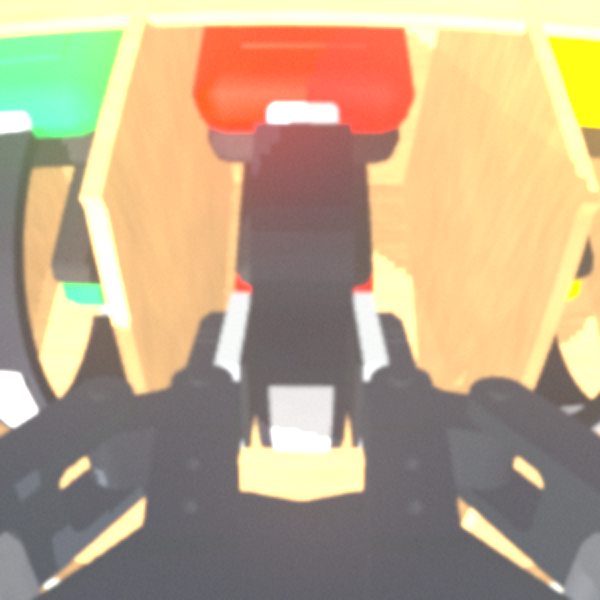

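Call:
send_rows([
  [-4, 0, 0, 0, 0, 0],
  [-8, 0, 0, 0, 0, 0],
  [-12, 0, 0, 0, 0, 0],
  [-14, 0, 0, 0, 0, 0],
  [-14, 0, 0, 0, 0, 0],
  [-14, 0, 0, 0, 0, 0],
  [-14, 0, 0, 0, 0, 0],
  [-14, 0, 0, 0, 0, 0],
  [-14, 0, 0, 0, 0, 0],
  [-14, 0, 0, 0, 0, 0],
], claw=40)

```text
clock: 17.35
tcp_pos: [0.5596, -0.2524, 0.1043]
orientation: [0.901, 0.001, 0.434, -0.004]
wrist_force: [-0.3, -0.1, -0.8]
finger_gap: 0.0401
```

```bash
python3 st.py;python3 - <<'E'
from wr import *
from workcell import viewer; import cv2
d=viewer.read_camera('wrist'); d={k:np.ascontiguousarray(v).copy() for k,v in d.items()}
pickle.dump(d,open('w12.pkl','wb'))
cv2.imwrite('pics/w12.png',cv2.convertScaleAbs(cv2.resize(d['frame'][100:400,170:470],None,fx=2,fy=2,interpolation=cv2.INTER_CUBIC),alpha=1.4,beta=10))
f=lambda P:((cv2.fisheye.projectPoints(np.array(P).reshape(-1,1,3).copy(),d['rvec'].reshape(1,1,3),d['tvec'].reshape(1,1,3),d['mtx'],np.zeros(4))[0][:,0]-[170,100])*2).round(0).tolist()
q=[.572,-.2525,-.0076]
for t in np.radians([90,128,180]): print(f(T(q,np.array([[.065*np.cos(t),y,.089+.065*np.sin(t)] for y in(-.012,.012)]))))
print('carton front',f(T([.5812,-.2475,-.0107],np.array([[-.089,-.046,.13],[-.089,.046,.13],[-.089,0,.08]]))))
E
```

```text
[ 0.5596 -0.2524  0.1043] [-0.014  0.898  0.009] [-0.804, 0.07, -0.753, 0.238, 0.46, -0.675] [-0. -0. -0.  0.  0. -0.] [-0.3 -0.1 -0.8] 17.35 0.040098214262692715
[[261.0, 434.0], [342.0, 434.0]]
[[252.0, 344.0], [350.0, 344.0]]
[[255.0, 118.0], [348.0, 118.0]]
carton front [[102.0, 221.0], [548.0, 222.0], [323.0, 51.0]]
```

View pics/w12.png

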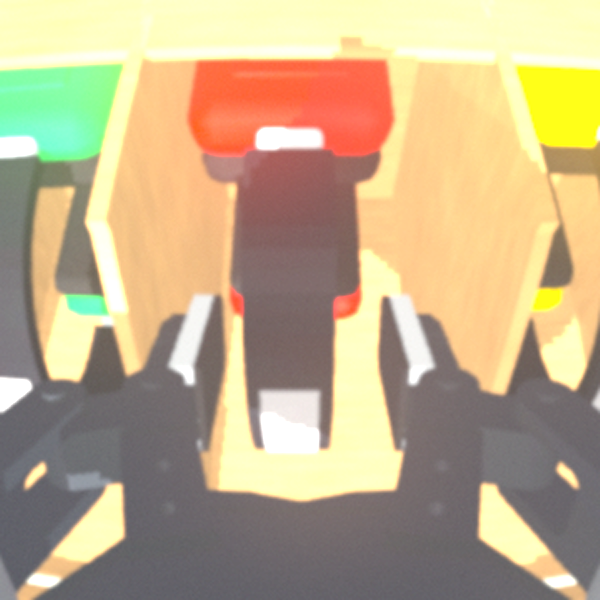

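```bash
cat > fw.py <<'E'
from wr import *
d=pickle.load(open('w12.pkl','rb'))
def f(P): return (cv2.fisheye.projectPoints(np.array(P).reshape(-1,1,3).copy(),d['rvec'].reshape(1,1,3),d['tvec'].reshape(1,1,3),d['mtx'],np.zeros(4))[0][:,0]-[170,100]+.5)*2
th=np.linspace(np.pi*.4,np.pi,200)
L=[(243,175),(243,240),(244,300),(246,350),(249,400)]; Rr=[(333,175),(334,240),(335,300),(336,350),(334,400)]
# image left = -y
def res(p):
    x,y,w,z0=p; o=[]
    c={yy:f(T([x,y,w],np.c_[.065*np.cos(th),0*th+yy,z0+.085+.065*np.sin(th)])) for yy in(-.012,.012)}
    for yy,ob in((-.012,L),(.012,Rr)):
        for u,v in ob:
            k=np.argmin(abs(c[yy][:,1]-v)); o.append(c[yy][k,0]-u)
        o.append(c[yy][:,1].max()-450)
    o.append((z0-.004)*ZW); return np.array(o)
for ZW in(0,1e4):
    s=least_squares(res,[.572,-.2525,0,.004],x_scale=[.01,.01,.1,.01],diff_step=1e-3); print(s.x,s.fun.round(1))
E
python3 fw.py
```

```text
[ 0.58835392 -0.25461012  0.02008849  0.00419934] [ 1.5 -0.5 -1.  -0.9  0.4  0.  -0.2  0.4  0.1 -0.7  0.9 -0.1  0. ]
[ 0.58900969 -0.25462686  0.02016008  0.00401129] [ 1.8 -0.3 -0.8 -0.7  0.5 -0.1 -0.4  0.2 -0.  -0.9  0.8 -0.2  0.1]
```

Call:
send_rows([
  [-6, -1, 5, 0, 0, 0],
  [-6, -3, 13, 0, 0, 0],
  [-6, -3, 13, 0, 0, 0],
  [-2, -3, 13, 0, 0, 0],
  [3, -3, 13, 0, 0, 0],
  [7, -3, 13, 0, 0, 0],
  [11, -3, 13, 0, 0, 0],
  [14, -3, 13, 0, 0, 0],
  [17, -3, 13, 0, 0, 0],
  [17, -3, 13, 0, 0, 0],
], claw=34)

```text
clock: 18.65
tcp_pos: [0.5803, -0.2555, 0.0989]
orientation: [0.901, 0.001, 0.434, -0.004]
wrist_force: [-0.8, -0.1, 0.1]
finger_gap: 0.0339
```

```bash
cat > wp.py <<'E'
import sys
from wr import *
from workcell import viewer
import subprocess
d=viewer.read_camera('wrist'); d={k:np.ascontiguousarray(v).copy() for k,v in d.items()}
n=sys.argv[1]; pickle.dump(d,open(n+'.pkl','wb'))
cv2.imwrite(f'pics/{n}.png',cv2.convertScaleAbs(cv2.resize(d['frame'][100:400,170:470],None,fx=2,fy=2,interpolation=cv2.INTER_CUBIC),alpha=1.4,beta=10))
E
python3 st.py; python3 wp.py w13
```

```text
[ 0.5803 -0.2555  0.0989] [-0.014  0.898  0.009] [-0.776, 0.111, -0.725, 0.213, 0.446, -0.647] [-0.   -0.01  0.    0.01 -0.   -0.  ] [-0.8 -0.1  0.1] 18.65 0.03388319719021094
```

View pics/w13.png

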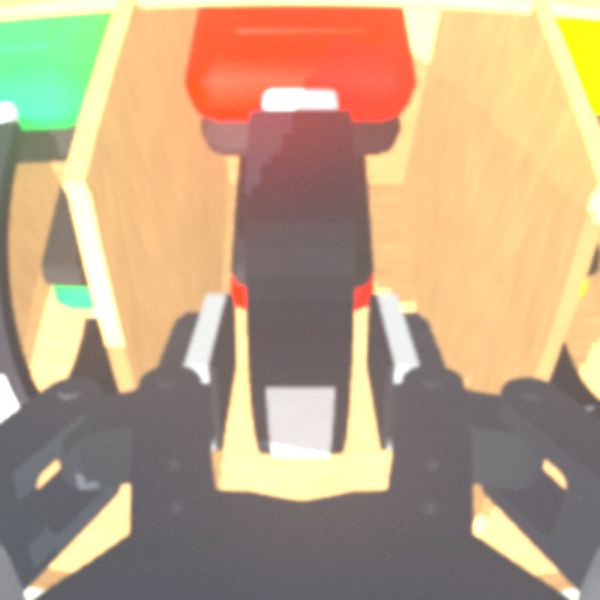

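Call:
send_rows([
  [3, 0, 0, 0, 0, 0],
  [5, 0, 0, 0, 0, 0],
  [5, 0, 0, 0, 0, 0],
  [5, 0, 0, 0, 0, 0],
  [5, 0, 0, 0, 0, 0],
  [5, 0, 0, 0, 0, 0],
  [5, 0, 0, 0, 0, 0],
  [5, 0, 0, 0, 0, 0],
  [5, 0, 0, 0, 0, 0],
  [5, 0, 0, 0, 0, 0],
])

```text
clock: 19.95
tcp_pos: [0.5835, -0.2556, 0.0952]
orientation: [0.901, 0.001, 0.434, -0.004]
wrist_force: [-0.6, -0.5, -0.2]
finger_gap: 0.034
```

Call:
send_rows([
  [0, 0, 0, 0, 0, 0],
  [0, 0, 0, 0, 0, 0],
  [0, 0, 0, 0, 0, 0],
  [0, 0, 0, 0, 0, 0],
  [0, 0, 0, 0, 0, 0],
  [0, 0, 0, 0, 0, 0],
  [0, 0, 0, 0, 0, 0],
  [0, 0, 0, 0, 0, 0],
  [0, 0, 0, 0, 0, 0],
  [0, 0, 0, 0, 0, 0],
], claw=10, newtons=90)

```text
clock: 21.2
tcp_pos: [0.5835, -0.2557, 0.0954]
orientation: [0.901, 0.001, 0.434, -0.004]
wrist_force: [-4.3, -0.2, 6.0]
finger_gap: 0.0222
```

```bash
python3 st.py; python3 wp.py w14
```

```text
[ 0.5835 -0.2557  0.0954] [-0.014  0.898  0.008] [-0.771, 0.121, -0.726, 0.2, 0.443, -0.642] [ 0. -0.  0.  0. -0.  0.] [-4.3 -0.2  6. ] 21.2 0.02218961306946318
```

View pics/w14.png

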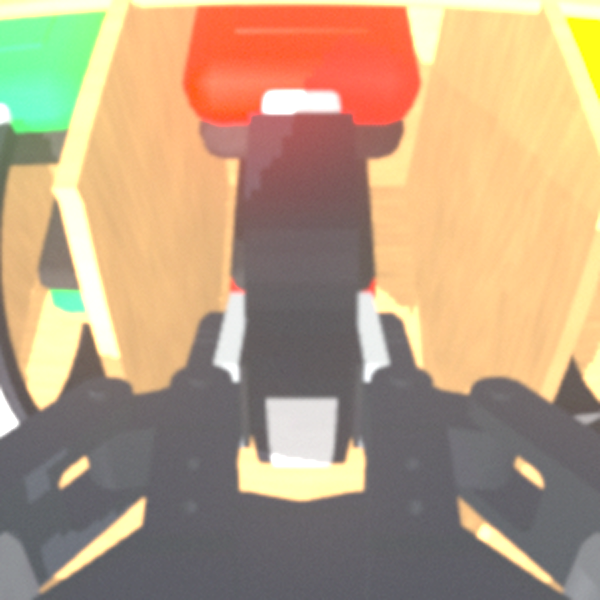

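```bash
sed -e "s/w12.pkl/w14.pkl/; s/^L=.*/L=[(248,130),(246,180),(245,270),(245,320)]; Rr=[(353,130),(356,180),(357,270),(357,320)]/; s/max()-450/max()-465/" fw.py > fw2.py; python3 fw2.py
python3 - <<'E'
from mv import *
p,r,s=pose()
print(r.inv().apply([0,0,1]),r.inv().apply([1,0,0]))
E
```

```text
[ 0.58472051 -0.25549101  0.00256798  0.00536747] [ 0.3 -0.2 -0.4  0.4  0.   0.4 -0.4  0.2 -0.2  0.   0. ]
[ 0.58682398 -0.25554499  0.00204624  0.00418719] [ 1.3  0.8  0.6  1.4 -2.6 -0.6 -1.3 -0.8 -1.2 -2.6  1.9]
[-0.78201694 -0.00246536  0.62325229] [0.62321365 0.00872331 0.78200297]
```

```bash
cat > kdata.py <<'E'
E=[([-1.161, -0.273, -0.837, 0.49, 0.862, -0.917],[0.4703,-0.2455,0.2496]),([-0.862,-0.154,-0.697,0.275,0.684,-0.582],[.5935,-.2453,.2904]),([-0.958,-0.155,-0.672,0.616,0.53,-0.829],[.4823,-.2532,.2033]),([-0.771,0.121,-0.726,0.2,0.443,-0.642],[.5835,-.2557,.0954]),([-0.804,0.07,-0.753,0.238,0.46,-0.675],[.5596,-.2524,.1043])]
E
python3 kin.py
python3 - <<'E'
from ikt import *
from mv import *
p,r,s=pose()
Q=r
T2=p+[-.105,0,.225]
show('l1',p+[-.008,0,.095],Q);show('l2',p+[-.06,0,.13],Q);show('l3',T2,Q)
QB=R.from_euler('z',.2)*r
for a in(.33,.66,1): show(a,[T2[0]+a*(.5845-T2[0]),T2[1]+a*(.087-T2[1]),T2[2]],R.from_euler('z',.2*a)*r)
show('bar',[.5845,.087,.125],QB)
for P in([0,0,.05],[-.008,0,.095],[-.035,0,.112],[-.06,0,.13],[-.085,0,.18],[-.105,0,.225]): print(row(p,r,p+P,r))
E
```

```text
[ 2.323e-01  5.195e-01  4.093e-01  5.580e-02  8.000e-02  1.408e-01
  3.338e-01 -2.000e-04]
[-0.02 -0.03 -0.09 -0.18  0.1   0.02  0.03  0.06  0.    0.02 -0.29  0.12
 -0.12 -0.06 -0.18  0.26  0.22  0.13 -0.02  0.17  0.06  0.03  0.    0.06
  0.13 -0.  ]
l1
   [-0.78, -0.01, -0.59, 0.47, 0.45, -0.65]
l2
   [-0.88, -0.11, -0.59, 0.62, 0.49, -0.75]
l3
   [-0.97, -0.21, -0.42, 0.93, 0.54, -0.84]
0.33
   [-0.7, -0.29, -0.49, 0.85, 0.44, -0.64]
0.66
   [-0.39, -0.3, -0.51, 0.75, 0.31, -0.42]
1
   [-0.08, -0.24, -0.48, 0.67, 0.17, -0.22]
bar
   [-0.08, -0.07, -0.87, 0.12, 0.17, -0.22]
[-39.1, -0.1, 31.2, 0.0, 0.0, 0.0]
[-79.3, -0.3, 53.0, 0.0, 0.0, 0.0]
[-109.4, -0.6, 42.4, 0.0, 0.0, 0.0]
[-139.1, -0.8, 34.1, 0.0, 0.0, 0.0]
[-193.7, -1.2, 45.7, 0.0, 0.0, 0.0]
[-241.4, -1.5, 58.1, 0.0, 0.0, 0.0]
```

Call:
send_rows([
  [-5, 0, 4, 0, 0, 0],
  [-14, 0, 11, 0, 0, 0],
  [-24, 0, 19, 0, 0, 0],
  [-34, 0, 27, 0, 0, 0],
  [-44, 0, 34, 0, 0, 0],
  [-54, 0, 40, 0, 0, 0],
  [-64, 0, 46, 0, 0, 0],
  [-72, 0, 50, 0, 0, 0],
  [-79, 0, 53, 0, 0, 0],
  [-79, 0, 53, 0, 0, 0],
])

```text
clock: 22.5
tcp_pos: [0.5758, -0.2556, 0.1908]
orientation: [0.901, 0.001, 0.434, -0.005]
wrist_force: [-0.2, -0.5, -2.3]
finger_gap: 0.0221
```

```bash
python3 st.py; python3 wp.py w15;python3 - <<'E'
from workcell import viewer; import cv2
f=viewer.read_camera('scene')['frame']
cv2.imwrite('pics/s15.png',cv2.resize(f[120:300,280:480],None,fx=3,fy=3))
E
```

```text
[ 0.5758 -0.2556  0.1908] [-0.014  0.897  0.008] [-0.783, -0.007, -0.587, 0.47, 0.449, -0.654] [ 0.    0.01 -0.02 -0.01 -0.    0.  ] [-0.2 -0.5 -2.3] 22.5 0.022096994591081134
```

View pics/w15.png

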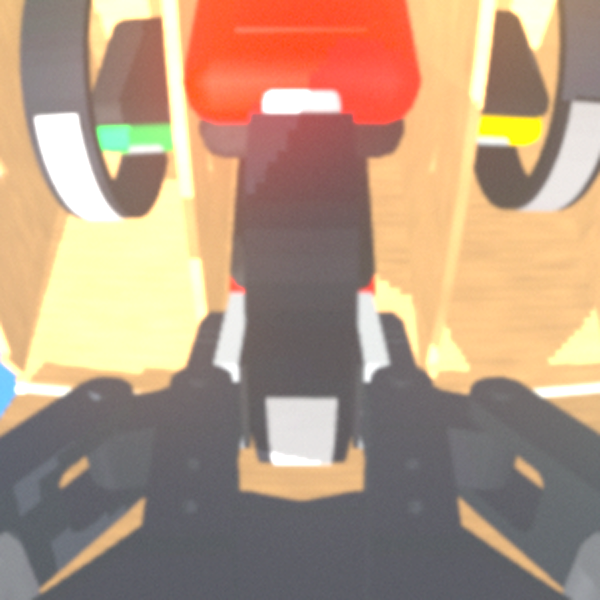

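View pics/s15.png

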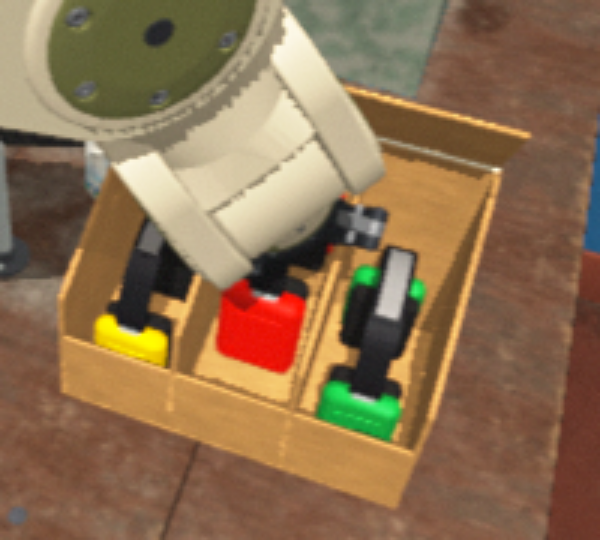

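Call:
send_rows([
  [-15, 0, -5, 0, 0, 0],
  [-30, 0, -9, 0, 0, 0],
  [-45, 0, -14, 0, 0, 0],
  [-60, 0, -19, 0, 0, 0],
  [-80, 0, -14, 0, 0, 0],
  [-102, 0, -9, 0, 0, 0],
  [-124, 0, -4, 0, 0, 0],
  [-145, 0, 1, 0, 0, 0],
  [-162, 0, 5, 0, 0, 0],
  [-162, 0, 5, 0, 0, 0],
])

```text
clock: 23.85
tcp_pos: [0.4784, -0.2551, 0.3222]
orientation: [0.901, -0.0, 0.433, -0.006]
wrist_force: [-0.6, -0.6, -2.5]
finger_gap: 0.0224
```

```bash
python3 st.py
python3 - <<'E'
from mv import *
p,r,s=pose()
QB=R.from_euler('z',.2)*r
T2=p
for a in(.25,.5,.75,1): print(row(p,r,[T2[0]+a*(.5845-T2[0]),T2[1]+a*(.087-T2[1]),T2[2]],R.from_euler('z',.2*a)*r))
from workcell import viewer; import cv2
f=viewer.read_camera('scene')['frame']
cv2.imwrite('pics/s16.png',f)
E
```

```text
[ 0.4784 -0.2551  0.3222] [-0.016  0.896  0.007] [-0.969, -0.216, -0.423, 0.93, 0.534, -0.84] [ 0.01  0.02 -0.04 -0.03 -0.01  0.01] [-0.6 -0.6 -2.5] 23.85 0.022368658623704393
[15.7, 85.8, 20.4, -2.2, -0.0, 1.8]
[31.4, 171.6, 40.7, -4.5, -0.0, 3.6]
[47.0, 257.3, 61.1, -6.7, -0.0, 5.4]
[62.7, 343.1, 81.4, -8.9, -0.1, 7.2]
```

View pics/s16.png

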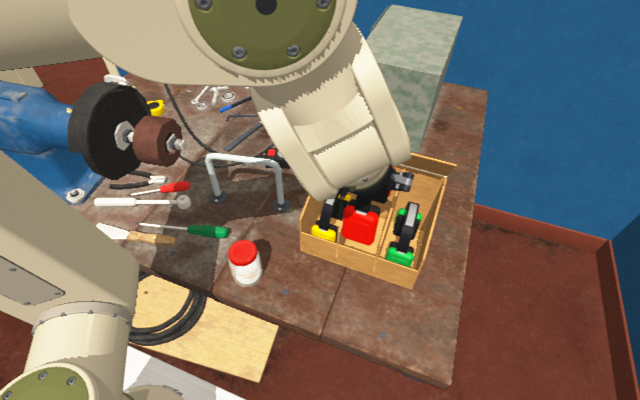

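Call:
send_rows([
  [0, 25, 0, -1, 0, 1],
  [0, 65, 0, -2, 0, 2],
  [0, 110, 0, -3, 0, 3],
  [0, 155, 0, -4, 0, 4],
  [10, 200, 13, -5, 0, 4],
  [25, 245, 33, -7, 0, 5],
  [40, 285, 53, -8, 0, 6],
  [52, 315, 68, -9, 0, 7],
  [63, 343, 81, -9, 0, 7],
  [63, 343, 81, -9, 0, 7],
])

```text
clock: 25.15
tcp_pos: [0.5832, 0.0913, 0.3184]
orientation: [0.896, -0.044, 0.433, 0.087]
wrist_force: [-1.2, -0.2, -2.1]
finger_gap: 0.0224
```

```bash
python3 st.py; python3 wp.py w17
python3 - <<'E'
from workcell import viewer; import cv2
f=viewer.read_camera('scene')['frame']
cv2.imwrite('pics/s17.png',cv2.resize(f[60:360,100:500],None,fx=2,fy=2))
cv2.imwrite('pics/t17.png',viewer.read_camera('top')['frame'])
E
```

```text
[0.5832 0.0913 0.3184] [ 0.309  0.877 -0.244] [-0.075, -0.235, -0.481, 0.673, 0.164, -0.216] [-0.04 -0.02 -0.01  0.03 -0.   -0.02] [-1.2 -0.2 -2.1] 25.15 0.022432554875128175
```

View pics/s17.png

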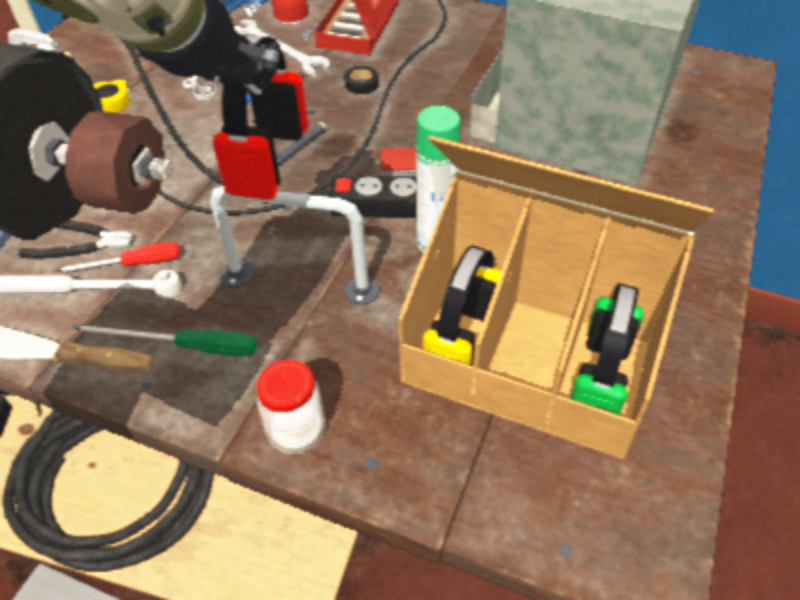

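View pics/t17.png

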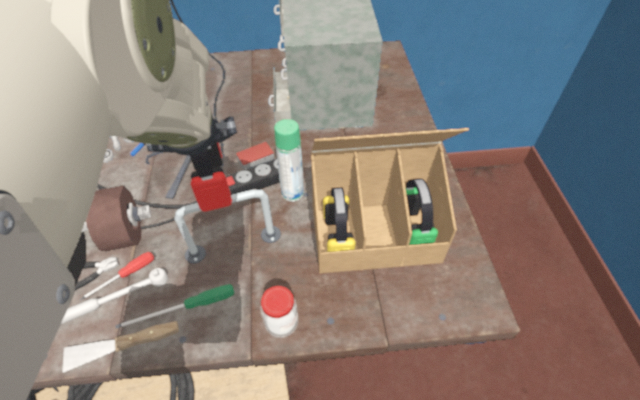

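View pics/w17.png

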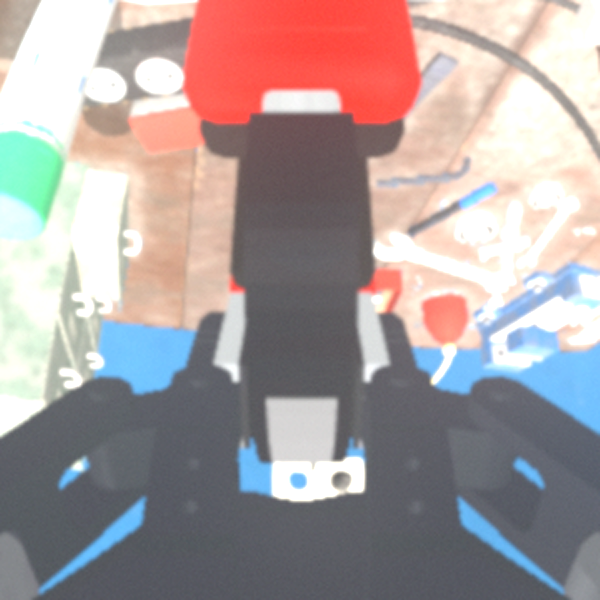

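Run:
```python
from mv import *
p,r,s=pose()
r0=R.from_quat([-0.0,.433,-.006,.901])
print((r0.inv()*r).as_rotvec(degrees=True),(r*r0.inv()).as_rotvec(degrees=True)); print(r.as_quat())
g=R.from_euler('z',.2)*r0; print(g.as_quat(), g.as_euler('ZYX'), r.as_euler('ZYX'))
print(r.as_matrix().round(3))
```

```text
[-9.01673714  0.2290552   7.27767152] [ 0.05209871  0.28875313 11.58587179]
[-0.04332497  0.43320257  0.08519701  0.89621423]
[-0.04324244  0.43098207  0.0840082   0.89740023] [ 0.18268247  0.89593285 -0.00832209] [ 0.18656471  0.90086923 -0.0061872 ]
[[ 0.61  -0.19   0.769]
 [ 0.115  0.982  0.151]
 [-0.784 -0.004  0.621]]
```

Run:
```python
from mv import *
p,r,s=pose()
for dz in(.03,.08,.15,.195): print(row(p,r,p+[.001,-.004,-dz],r))
```

```text
[23.7, -4.0, -18.5, 0.0, 0.0, 0.0]
[62.9, -3.8, -49.5, 0.0, 0.0, 0.0]
[117.7, -3.5, -93.0, 0.0, 0.0, 0.0]
[153.0, -3.4, -120.9, 0.0, 0.0, 0.0]
```

Call:
send_rows([
  [12, -2, -9, 0, 0, 0],
  [24, -4, -18, 0, 0, 0],
  [36, -4, -28, 0, 0, 0],
  [50, -4, -39, 0, 0, 0],
  [63, -4, -50, 0, 0, 0],
  [76, -4, -60, 0, 0, 0],
  [90, -4, -71, 0, 0, 0],
  [104, -4, -82, 0, 0, 0],
  [118, -4, -93, 0, 0, 0],
  [118, -4, -93, 0, 0, 0],
])

```text
clock: 26.55
tcp_pos: [0.5833, 0.0827, 0.1667]
orientation: [0.896, -0.043, 0.435, 0.084]
wrist_force: [0.1, -0.1, -2.6]
finger_gap: 0.0221
```

```bash
python3 st.py; python3 wp.py w18
python3 - <<'E'
from workcell import viewer; import cv2
f=viewer.read_camera('scene')['frame']
cv2.imwrite('pics/s18.png',cv2.resize(f[80:260,160:360],None,fx=4,fy=3.3,interpolation=cv2.INTER_CUBIC))
f=viewer.read_camera('top')['frame']
cv2.imwrite('pics/t18.png',cv2.resize(f[100:300,130:330],None,fx=3,fy=3,interpolation=cv2.INTER_CUBIC))
E
```

```text
[0.5833 0.0827 0.1667] [ 0.299  0.881 -0.237] [-0.093, -0.132, -0.79, 0.265, 0.171, -0.226] [ 0.01 -0.02  0.05  0.01  0.    0.  ] [ 0.1 -0.1 -2.6] 26.55 0.022142418816160817
```

View pics/s18.png

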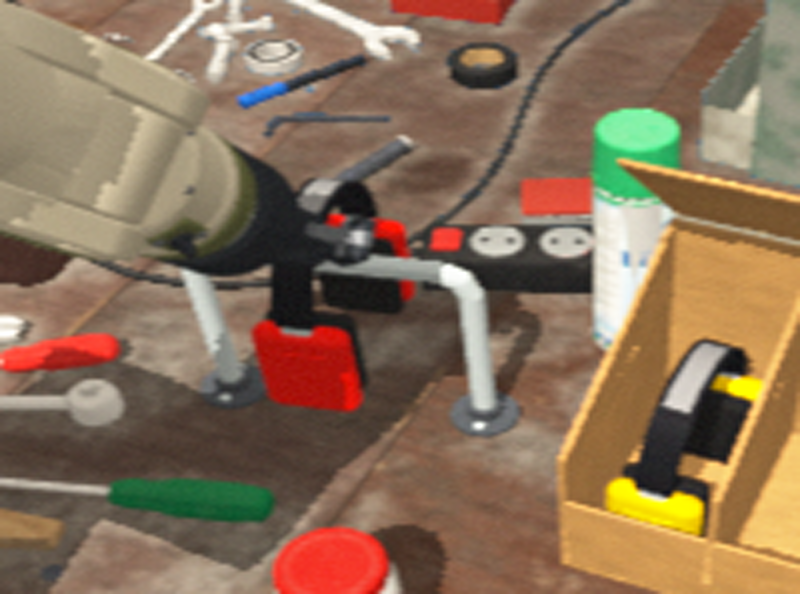

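View pics/t18.png

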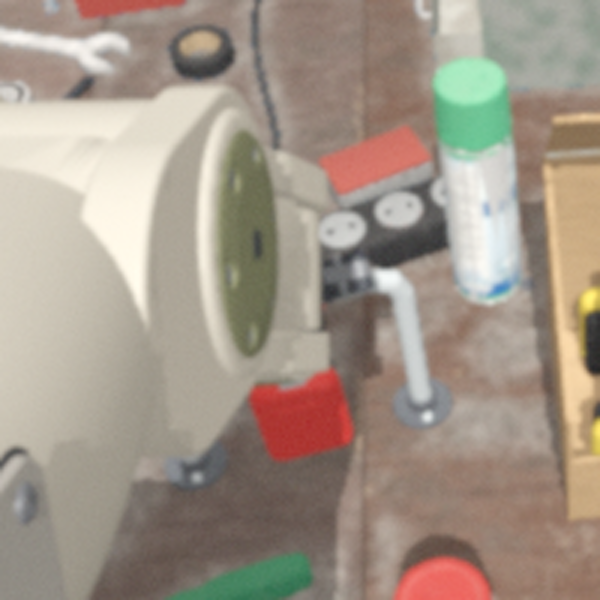

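View pics/w18.png

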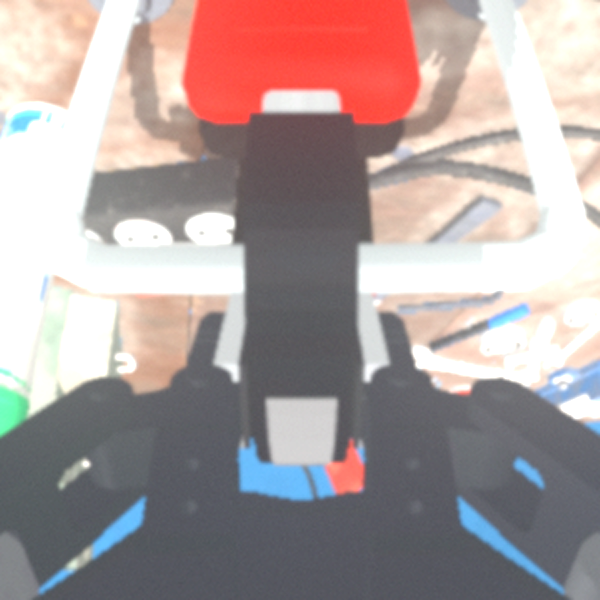

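Run:
```python
from wr import *
from mv import *
d=pickle.load(open('w18.pkl','rb'))
f=lambda P:((cv2.fisheye.projectPoints(np.array(P).reshape(-1,1,3).copy(),d['rvec'].reshape(1,1,3),d['tvec'].reshape(1,1,3),d['mtx'],np.zeros(4))[0][:,0]-[170,100]+.5)*2).round(0).tolist()
B=[.5872,.0874,.2039]
print(f(T(B,np.array([[0,y,.162] for y in(-.09,-.06,0,.06,.09)]))), 'posts',f(T(B,np.array([[0,-.09,.08],[0,.09,.08]]))))
p,r,s=pose(); cr=p+R.from_euler('z',.2).apply([.0025,0,.053]); print('crown',cr, R.from_euler('z',-.204).apply(cr-[.5872,.0874,.17]), r.as_euler('ZYX'))
print(f([cr]))
for P in([.001,.005,-.03],[.001,.005,-.045],[.001,.005,-.05]): print(row(p,r,p+P,r))
```

```text
[[51.0, 261.0], [133.0, 263.0], [315.0, 263.0], [495.0, 261.0], [577.0, 258.0]] posts [[97.0, 89.0], [528.0, 86.0]]
crown [0.58859347 0.08341068 0.22379371] [ 0.00055638 -0.0041889   0.05379371] [ 0.18354824  0.89761208 -0.00770093]
[[301.0, 455.0]]
[24.6, 4.9, -17.2, 0.0, 0.0, 0.0]
[36.4, 4.9, -26.5, 0.0, 0.0, 0.0]
[40.3, 5.0, -29.7, 0.0, 0.0, 0.0]
```

Call:
send_rows([
  [8, 2, -5, 0, 0, 0],
  [16, 4, -10, 0, 0, 0],
  [24, 4, -16, 0, 0, 0],
  [30, 4, -20, 0, 0, 0],
  [35, 4, -23, 0, 0, 0],
  [38, 4, -25, 0, 0, 0],
  [40, 4, -27, 0, 0, 0],
  [40, 4, -27, 0, 0, 0],
  [40, 4, -27, 0, 0, 0],
  [40, 4, -27, 0, 0, 0],
])

```text
clock: 27.95
tcp_pos: [0.589, 0.0879, 0.1223]
orientation: [0.897, -0.043, 0.432, 0.085]
wrist_force: [0.2, 0.5, -2.2]
finger_gap: 0.0219
```

```bash
python3 st.py; python3 wp.py w19
python3 - <<'E'
from workcell import viewer; import cv2
f=viewer.read_camera('scene')['frame']
cv2.imwrite('pics/s19.png',cv2.resize(f[80:260,160:360],None,fx=4,fy=3.3,interpolation=cv2.INTER_CUBIC))
E
```

```text
[0.589  0.0879 0.1223] [ 0.3    0.875 -0.238] [-0.079, -0.059, -0.862, 0.112, 0.163, -0.216] [ 0. -0. -0.  0.  0. -0.] [ 0.2  0.5 -2.2] 27.95 0.021886872899005313
```

View pics/s19.png

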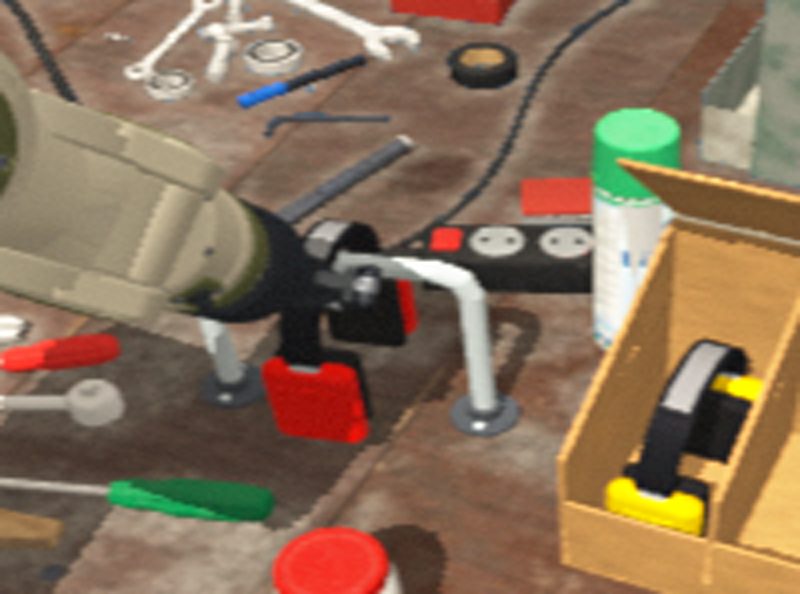

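View pics/w19.png

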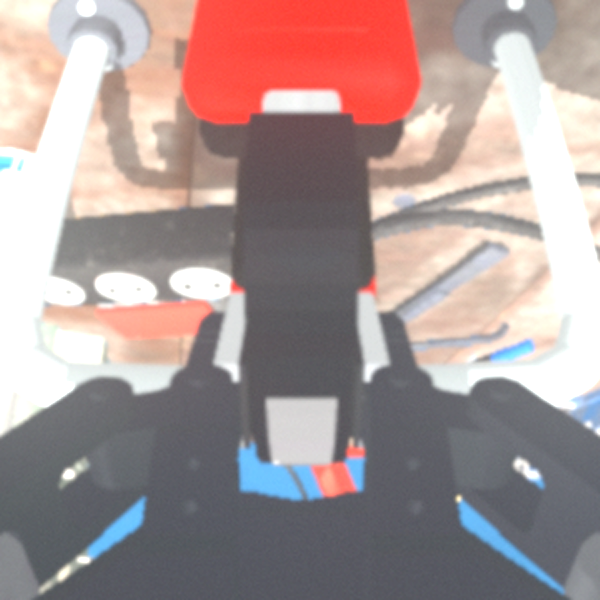

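Call:
send_rows([
  [1, 0, -1, 0, 0, 0],
  [2, 0, -1.5, 0, 0, 0],
  [3, 0, -2.5, 0, 0, 0],
  [4, 0, -3, 0, 0, 0],
  [5, 0, -4, 0, 0, 0],
  [5.5, 0, -4.3, 0, 0, 0],
  [5.5, 0, -4.3, 0, 0, 0],
  [5.5, 0, -4.3, 0, 0, 0],
  [5.5, 0, -4.3, 0, 0, 0],
  [5.5, 0, -4.3, 0, 0, 0],
])

```text
clock: 29.3
tcp_pos: [0.5897, 0.0879, 0.1164]
orientation: [0.897, -0.043, 0.431, 0.085]
wrist_force: [-5.6, -0.5, 6.1]
finger_gap: 0.0223
```

```bash
python3 st.py
python3 - <<'E'
from workcell import viewer; import cv2
f=viewer.read_camera('scene')['frame']
cv2.imwrite('pics/s20.png',cv2.resize(f[110:220,200:300],None,fx=6,fy=5.4,interpolation=cv2.INTER_CUBIC))
E
```

```text
[0.5897 0.0879 0.1164] [ 0.299  0.873 -0.237] [-0.079, -0.048, -0.873, 0.089, 0.163, -0.216] [ 0.  0.  0. -0. -0. -0.] [-5.6 -0.5  6.1] 29.3 0.02226078462709143
```

View pics/s20.png

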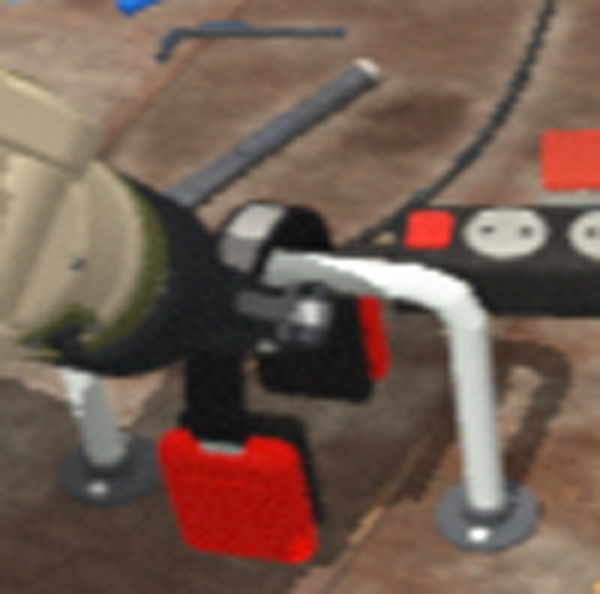

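Call:
send_rows([
  [-1, 0, 1, 0, 0, 0],
  [-1, 0, 1, 0, 0, 0],
  [-1, 0, 1, 0, 0, 0],
  [-1, 0, 1, 0, 0, 0],
  [-1, 0, 1, 0, 0, 0],
  [-1, 0, 1, 0, 0, 0],
  [-1, 0, 1, 0, 0, 0],
  [-1, 0, 1, 0, 0, 0],
  [-1, 0, 1, 0, 0, 0],
  [-1, 0, 1, 0, 0, 0],
], claw=44)

```text
clock: 30.6
tcp_pos: [0.589, 0.0879, 0.1164]
orientation: [0.897, -0.043, 0.432, 0.085]
wrist_force: [-0.4, -0.7, 0.4]
finger_gap: 0.0442
```

```bash
python3 st.py; python3 wp.py w21
python3 - <<'E'
from workcell import viewer; import cv2
f=viewer.read_camera('scene')['frame']
cv2.imwrite('pics/s21.png',cv2.resize(f[110:220,200:300],None,fx=6,fy=5.4,interpolation=cv2.INTER_CUBIC))
E
```

```text
[0.589  0.0879 0.1164] [ 0.3    0.875 -0.238] [-0.079, -0.049, -0.871, 0.094, 0.163, -0.216] [ 0.  0. -0.  0. -0. -0.] [-0.4 -0.7  0.4] 30.6 0.04417503127535528
```

View pics/s21.png

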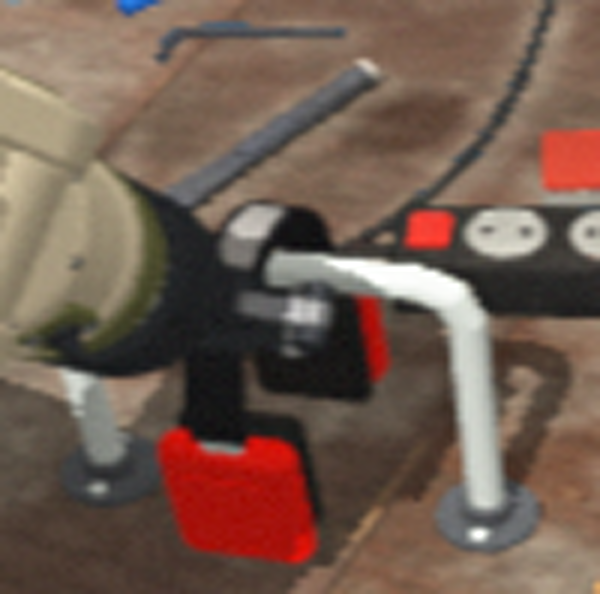

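View pics/w21.png

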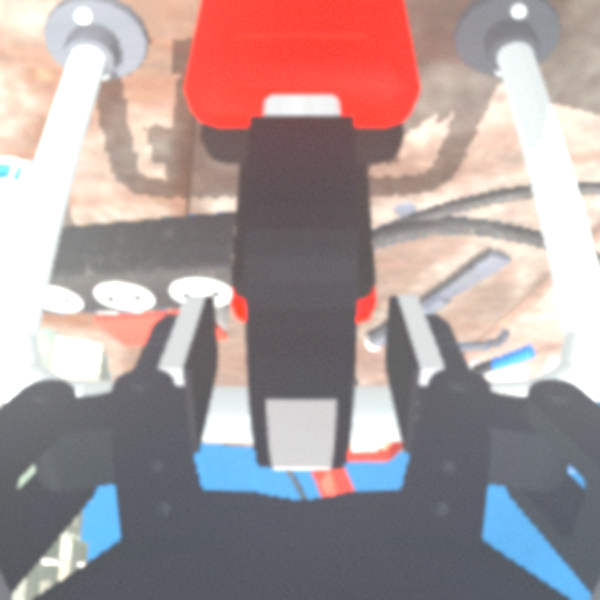

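Call:
send_rows([
  [-5, 0, 0, 0, 0, 0],
  [-12, 0, 0, 0, 0, 0],
  [-20, 0, 0, 0, 0, 0],
  [-30, 0, 0, 0, 0, 0],
  [-42, 0, 0, 0, 0, 0],
  [-56, 0, 0, 0, 0, 0],
  [-72, 0, 0, 0, 0, 0],
  [-90, 0, 0, 0, 0, 0],
  [-110, 0, 0, 0, 0, 0],
  [-130, 0, 0, 0, 0, 0],
])

```text
clock: 31.95
tcp_pos: [0.5086, 0.073, 0.2191]
orientation: [0.897, -0.043, 0.432, 0.085]
wrist_force: [0.1, 1.0, -0.3]
finger_gap: 0.0442
```

```bash
python3 st.py; python3 wp.py w22
python3 - <<'E'
from workcell import viewer; import cv2
f=viewer.read_camera('scene')['frame']
cv2.imwrite('pics/s22.png',cv2.resize(f[60:360,100:500],None,fx=2,fy=2,interpolation=cv2.INTER_CUBIC))
E
```

```text
[0.5086 0.073  0.2191] [ 0.3    0.875 -0.238] [-0.15, -0.359, -0.805, 0.481, 0.206, -0.273] [-0.11 -0.34  0.14  0.49  0.06 -0.09] [ 0.1  1.  -0.3] 31.95 0.04423304087028814
```

View pics/s22.png

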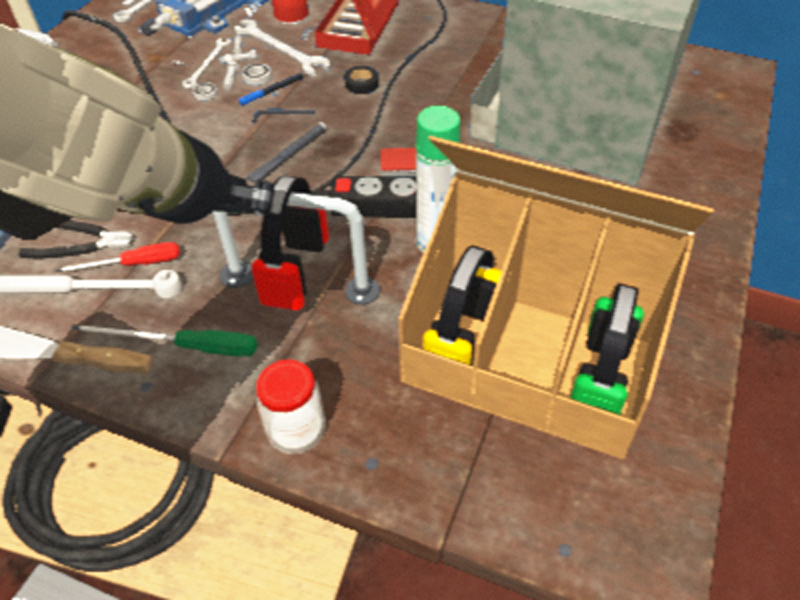

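View pics/w22.png

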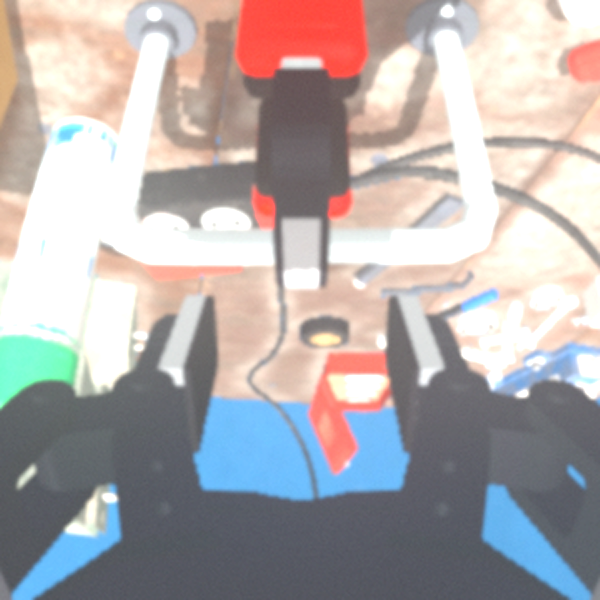

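Call:
send_rows([
  [-10, 0, 0, 0, 0, 0],
  [-20, 0, 0, 0, 0, 0],
  [-30, 0, 0, 0, 0, 0],
  [-40, 0, 0, 0, 0, 0],
  [-50, 0, 0, 0, 0, 0],
  [-50, 0, 0, 0, 0, 0],
  [-50, 0, 0, 0, 0, 0],
  [-50, 0, 0, 0, 0, 0],
  [-50, 0, 0, 0, 0, 0],
  [-50, 0, 0, 0, 0, 0],
])

```text
clock: 33.3
tcp_pos: [0.4788, 0.0674, 0.2569]
orientation: [0.897, -0.043, 0.432, 0.085]
wrist_force: [-0.3, -0.1, 0.2]
finger_gap: 0.0434
```

```bash
python3 st.py
python3 - <<'E'
from workcell import viewer; import cv2
f=viewer.read_camera('scene')['frame']
cv2.imwrite('pics/s23.png',cv2.resize(f[60:360,100:500],None,fx=2,fy=2,interpolation=cv2.INTER_CUBIC))
f=viewer.read_camera('top')['frame']
cv2.imwrite('pics/t23.png',f)
E
```

```text
[0.4788 0.0674 0.2569] [ 0.3    0.876 -0.238] [-0.188, -0.453, -0.754, 0.632, 0.229, -0.304] [-0. -0.  0. -0.  0. -0.] [-0.3 -0.1  0.2] 33.3 0.04344102439902549
```

View pics/s23.png

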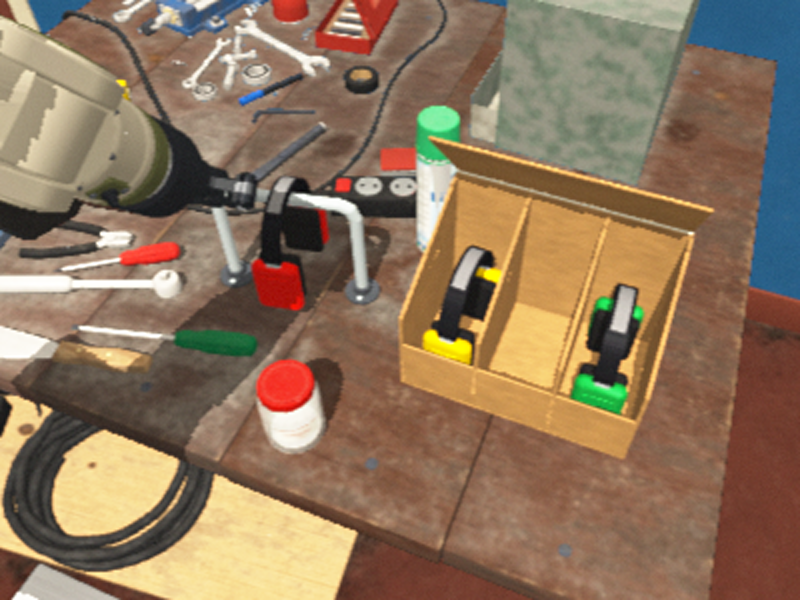

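View pics/t23.png

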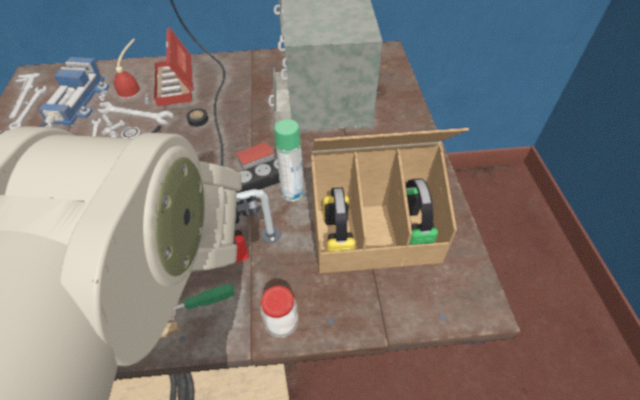

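```bash
python3 -c "
from workcell import job; print(job.hand_in())"
```

```text
the job is handed in; nothing more can be done
None
```

The red ear defenders hang by the band near the middle of the bar, one cup on either side. The flap is up at its stop. I handed in at about 33 s of the 51 s allowed.

**Final checks**
- **Hang:** the last scene picture shows the band over the bar with one cup on each side. Before the gripper backed away, the band lay about midway between the posts in the wrist view. The arm was clear and the wrist force was about zero.
- **Flap:** its free corner is at pixel (456, 165), where it was when the push met the stop with about 6 N. By the model that is about 1.3 rad.
- **Other things:** the yellow and green pairs are in their compartments. The spray can and jar look unmoved in both fixed views; I compared these by eye only.

**What went wrong on the way**
- **First grasp missed:** the fingers closed above the band. The wrist image and the flap contact suggested they end some 35 mm short of the reported TCP, which disagrees with the tool description, so I went in deeper.
- **Pressed too hard once:** in the next try I closed the fingers while still advancing. The fingertips pressed on the band with about 42 N at the wrist, and the pair slid roughly 15 mm inside its compartment. I believe only the fingers touched it, not the gripper body, but I could not confirm that. I then backed off, measured again and gripped it cleanly.
- **Camera agreement:** in the first measurement the scene and top cameras disagreed by 1–2 pixels, roughly within the stated calibration.

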